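Put the soap dish and the cup back on the bath rack

ROBOT

A 7-joint arm with a two-finger parallel gripper is mounted at the origin on the work surface. World frame = base frame: x ahead of the robot, y to its left, z up, the work surface at z = 0. Lengths are in mm, angles in degrees, forces in N, time in s.
With the tool pointing down it reaches from about 425 to 800 mm from the base axis. Payload 8.3 kg.
Tool frame: the origin (TCP) lies at the very end of the fingers, on their centre line; the grasp point (between the pads) lies 19 mm behind it; z points along the fingers, y is the direction in which the jaws open and shut (so a half turn about z gives the same grasp; the last joint's range is limited). The gripper opens to 85 mm and grips with 20 to 120 N. Pads are 22 mm wide; open, the fingers measure 114 mm over their backs; the gripper's body (76 mm by 85 mm) begins 54 mm behind the grasp point. The pads swing forward as they close: fully open they stand 13 mm farther back than shut.
Start: joints at [70.823, 21.967, 0.94, 78.501, -0.361, 79.538, -2.664], TCP at [167.831, -602.024, 194.679] pointing down, gripper open.
Joint ranges: [-169.22, 169.22], [-14.56, 117.87], [-87.37, 89.26], [10.42, 133.3], [-82.24, 262.24], [0.94, 117.77], [-172.7, 172.7]. Speed limits (degrees/s): [136.94, 136.94, 172.46, 172.46, 180, 180, 180].

INTERFACE

Orientations are given as a 3x3 rotation matrix whose columns are the frame's x, y, z axes.
In Python, from cell import ctrl gives the robot as it stands.
- The arm moves only by the tool send_rows, never from a script. Its argument "steps" is a list of rows, each a list of 3 entries, a list of its own where there are three numbers: the turn, a rotation vector about the world's x, y, z in rad, then the shift along the world's x, y, z in mm, then the gripper's target within -1 to 1 (fully open at 1, half-way at 0, shut at -1). In form: [[[ax, ay, az], [tx, ty, tz], fingers], ...]. A call has 1 to 12 rows; each row is the pose to reach, as a shift and turn from the pose measured when the call began; what a row does not reach only later rows make up. A row lasts 1/8 s, in which the tool goes at most 62.5 mm and 10.7 degrees, less where a joint would pass 70% of its speed; a pose out of reach is approached as far as the arm can. A call with a gripper value outside its range is refused whole. The fingers move at their own pace and stop on an object; "squeeze" is the grip in N (left out, the last holds). Time passes only in rows, so rows that repeat a pose let the fingers close. It gives the time, the measured TCP pose, the force and the opening at its end, in the units of the state.
- ctrl.observe(): the state, without advancing time (a new reading comes with each control period).
- ctrl.get_image(name): name is "scene" or "top" or "wrist"; returns the picture (400x640x3 uint8, red, green, blue); there is no depth.
- ctrl.camera_model(name): a dict with "mtx" (3x3 intrinsics, pixels), "rvec" (rotation vector, rad) and "tvec" (3), from world to camera coordinates, as OpenCV has them; the wrist camera has in their place "T_tool_cam" (4x4, takes a point from camera to tool coordinates, whose origin is the TCP and whose axes are the flange's). Camera axes: x right, y down, z forward; pixel columns grow to the right and rows downward; lengths in mm; the calibration is good to about 2 mm. A picture is of the moment at which its call begins: read the wrist's pose just before it. camera_model takes no time and is no camera call.
- ctrl.job_done(): hands the job in, once; it reports no verdict.
The state is a dict: "clock": time; "joint_positions": joint angles; "dq": joint speeds; "effort": joint torques, N m; "position": TCP position; "ee_rot": TCP orientation; "ft_force": force on the tool from outside, world axes, zero at the start; "ft_torque": the same for the moment, N m; "width": finger opening in mm.
Only numpy, scipy, OpenCV 4.12 (cv2) and the standard library are available. Lean on these libraries where they do the work, as an engineer would, in place of code of your own. Each camera call takes 0.05 s, during which the arm holds its last target.

TASK

The corner rack has been scrubbed: put its soap dish together again on the rack, from the bottom up. Set the catch tray between the four corner lugs, long side front to back, then the slotted drain dish down into the tray, then the soap on the drain dish, then the cover over the soap, each sitting fully home; the toothbrush cup stands upright in the round holder, put back whenever it suits you. Leave the lota, the jar and the toothbrush where they are.

Things in the scene. Friction and masses are not known exactly. Their poses are not given: they have to be found in the camera images.
- tray: Loose. Catch tray, the lowest part of the soap dish: plain open rectangular tray of blue plastic without holes, 96 (x) x 60 (y) x 18 (z) mm, walls and floor 3 mm, inside 90 x 54 mm, 60 g. Origin: centre of its underside; x along its length, z up. It can be gripped across the 60 mm width, on the outside.
- drain_dish: Loose. Blue plastic plate with open slots across it. Hollow foot 80 x 46, z 0-12 mm; flange 112 (x) x 70 (y), z 12-17 mm, can be gripped across the 70; on it a low rim, 96 x 57 outside, 91 x 52 inside, top at z 23 mm; the soap lies inside it at z 17 mm. Foot goes into the tray, flange rests on the tray's edge: origin then 6 mm above the tray's. Origin: centre of foot's underside. 60 g.
- soap: Loose. Plain cream bar of soap with rounded edges, 78 (x) x 44 (y) x 26 (z) mm, 100 g. Origin: centre of its underside; x along its length, z up. On the drain dish its origin is 17 mm above the dish's, and its upper 20 mm stand above the rim.
- cover: Loose. Blue plastic hood standing mouth down, 108 (x) x 70 (y) mm outside, 102 x 64 inside, flat top at z 36 mm with a grip bar 44 (x) x 14 (y) mm, z 36-52 mm. Its edge goes round the drain dish's rim and rests on the flange: origin then 17 mm above the dish's. Origin: centre of the lower edge; x along its length, z up. 80 g.
- cup: Loose. White ceramic toothbrush cup, round, open above, standing upright: 64 mm across at the rim, 58 mm at the foot, 95 mm high, wall 4 mm, 220 g. Origin: centre of its underside; z up.
- soap_place: Fixed grey pad on the rack, left or right of the cup place: 120 (x) x 84 (y), top at z 3 mm, four L-shaped corner lugs to z 8 mm, 108 x 72 mm between them, middle of the sides open. Origin: centre of underside, on the shelf (50 mm above the bench); x away from the robot. Shelf's front lip 58 mm above the bench; brick wall 80-90 mm behind the origin and at the shelf's left end, 122 mm high.
- cup_place: Fixed. The cup's place on the rack: round grey plastic holder, floor 3 mm above its origin, with a rim 86 mm across outside, 80 mm inside, 9 mm high. Origin: centre of its underside, on the rack's shelf (50 mm above the bench); z up.
- lota: Loose. Bystander: round-bellied stainless steel water pot with a narrow neck and flared mouth, 106 mm across, 106 mm high. Origin: centre of its underside, z up. Stays where it is.
- jar: Loose. Bystander: closed white plastic jar, 72 mm across, 78 mm high. Origin: centre of its underside, z up. Stays where it is.
- toothbrush: Loose. Bystander: green toothbrush with white bristles lying on the bench bristles up, 175 mm long (x, head to +x), 12 mm wide, 18 mm high at the bristles. Origin: underside at the middle of its length, z up. Stays where it is.
There are look-alikes about, which are no part of the job. Leave any brown or orange look-alike of the drain_dish alone.

How it is judged (in metres and radians):
On the way, in this order (a step that is already met when the one before it is completed fails the run):
1. the catch tray lies between the four lugs of the soap place (x of tray in the frame of soap_place between -0.012 and 0.012 m and y of tray in the frame of soap_place between -0.012 and 0.012 m and z of tray in the frame of soap_place between -0.001 and 0.006 m and angle between the x axis of tray and the x axis of soap_place, either way round below 0.25 rad and angle between tray's own z axis and vertical below 0.06 rad), for 0.2 s.
2. the drain dish sits in the tray, which is still in its place (all of step 1 and x of drain_dish in the frame of tray between -0.008 and 0.008 m and y of drain_dish in the frame of tray between -0.008 and 0.008 m and z of drain_dish in the frame of tray between 0.003 and 0.009 m and angle between the x axis of drain_dish and the x axis of tray, either way round below 0.2 rad and angle between drain_dish's own z axis and vertical below 0.06 rad), for 0.2 s.
3. the soap lies on the drain dish (all of step 2 and x of soap in the frame of drain_dish between -0.01 and 0.01 m and y of soap in the frame of drain_dish between -0.008 and 0.008 m and z of soap in the frame of drain_dish between 0.014 and 0.02 m and angle between the x axis of soap and the x axis of drain_dish, either way round below 0.25 rad and angle between soap's own z axis and vertical below 0.06 rad), for 0.2 s.
4. the cover is over the soap, resting on the drain dish (all of step 3 and x of cover in the frame of drain_dish between -0.006 and 0.006 m and y of cover in the frame of drain_dish between -0.006 and 0.006 m and z of cover in the frame of drain_dish between 0.014 and 0.02 m and angle between the x axis of cover and the x axis of drain_dish, either way round below 0.2 rad and angle between cover's own z axis and vertical below 0.06 rad), for 0.2 s.
At the end, for the whole second after the job is handed in: Tray flat between the lugs, long side front to back (12 mm, 0.25 rad); drain dish seated in tray (8 mm); soap flat on dish inside its rim (10 x 8 mm); cover round the rim on the flange (6 mm, 0.2 rad); cup upright on the holder's floor (14 mm). All within 0.06 rad of level and at rest (all of step 4 and horizontal distance between cup and cup_place below 0.014 m and angle between cup's own z axis and vertical below 0.06 rad and z of cup in the frame of cup_place between -0.001 and 0.006 m and linear speed of each of tray, drain_dish, soap, cover, cup below 0.02 m/s and angular speed of each of tray, drain_dish, soap, cover, cup below 0.3 rad/s); the robot touches nothing.
It fails at once if the lota is shifted by more than 30 mm (distance of lota from where it was at the start of the episode above 0.03 m).
It fails at once if the jar is shifted by more than 30 mm (distance of jar from where it was at the start of the episode above 0.03 m).
It fails at once if the toothbrush is shifted by more than 30 mm (distance of toothbrush from where it was at the start of the episode above 0.03 m).
It also fails if it takes over 131 s, if anything falls off the work surface, if the arm or the gripper's body presses on something with over 40 N, if the wrist force passes 120 N, or if a joint passes its speed limit or range.

## Working session

There is one attempt and no reset: what is moved stays moved. The work goes in short steps, Python scripts to look and compute and a tool call to move; the robot and the scene stay as the last step left them, time stands still between calls to the robot, and variables do not carry over. Pictures are saved under pics/ and viewed, and the job is handed in when it is done.

Besides the shell and the picture viewer there is one more tool, called as name(argument=value, ...), one argument or row to a line, values as JSON. send_rows: Moves the arm, as the interface text tells. Its arguments: {"type":"object","properties":{"steps":{"type":"array"},"squeeze":{"type":"number"}},"required":["steps"]}

```bash
mkdir -p pics; ls; cat > h.py <<'E'
import numpy as np, cv2
from cell import ctrl
def snap(name,fn):
    s=ctrl.observe(); im=ctrl.get_image(name); cv2.imwrite('pics/'+fn,im[:,:,::-1]); np.save('pics/'+fn+'.npy',np.hstack([np.array(s['ee_rot']).reshape(3,3),np.array(s['position']).reshape(3,1)])); return im
def cam(name,fn=None):
    m=ctrl.camera_model(name); K=np.array(m['mtx'],float)
    if name=='wrist':
        P=np.load('pics/'+fn+'.npy'); T=np.eye(4); T[:3]=P
        W=T@np.array(m['T_tool_cam']); R=W[:3,:3].T; t=-R@W[:3,3]
    else:
        R=cv2.Rodrigues(np.array(m['rvec'],float))[0]; t=np.array(m['tvec'],float).ravel()
    return K,R,t
def ray(c,px):
    K,R,t=c; d=R.T@np.linalg.inv(K)@np.array([px[0],px[1],1.]); return -R.T@t,d
def onz(c,px,z):
    o,d=ray(c,px); return o+d*(z-o[2])/d[2]
def tri(cs,pxs):
    A=np.zeros((3,3));b=np.zeros(3)
    for c,p in zip(cs,pxs):
        o,d=ray(c,p);d=d/np.linalg.norm(d);M=np.eye(3)-np.outer(d,d);A+=M;b+=M@o
    X=np.linalg.solve(A,b); return X,[np.linalg.norm((np.eye(3)-np.outer(d/np.linalg.norm(d),d/np.linalg.norm(d)))@(X-o)) for o,d in [ray(c,p) for c,p in zip(cs,pxs)]]
def proj(c,X):
    K,R,t=c; p=K@(R@np.array(X,float)+t); return p[:2]/p[2]
def big(fn,out,x0,y0,x1,y1,k):
    im=cv2.imread('pics/'+fn)[y0:y1,x0:x1]; cv2.imwrite('pics/'+out,cv2.resize(im,None,fx=k,fy=k,interpolation=cv2.INTER_CUBIC))
E
python3 - <<'E'
from h import *
for n in ['scene','top','wrist']: snap(n,n+'0.png')
for n in ['scene','top']:
    c=cam(n); print(n,c[0],-c[1].T@c[2],c[1][2])
print(ctrl.camera_model('wrist'))
print(ctrl.observe())
E
```

```text
pics
scene [[448.22124337   0.         317.54050911]
 [  0.         448.22124337 200.76933716]
 [  0.           0.           1.        ]] [1013.206431    697.79960258 1039.65689356] [-0.39789566 -0.55697619 -0.72901068]
top [[452.19441543   0.         318.57992394]
 [  0.         452.19441543 190.99181525]
 [  0.           0.           1.        ]] [ 327.13861813  -62.52193815 1386.43655612] [ 0.12241297  0.0154515  -0.99235896]
{'mtx': array([[328.25485841,   0.        , 318.15813604],
       [  0.        , 328.25485841, 200.8446449 ],
       [  0.        ,   0.        ,   1.        ]]), 'T_tool_cam': array([[-2.31718275e-04, -9.52592974e-01, -3.04247550e-01,
         7.75348290e+01],
       [ 9.99999920e-01, -1.21444334e-04, -3.81371147e-04,
        -7.29750633e-02],
       [ 3.26342334e-04, -3.04247614e-01,  9.52592926e-01,
        -1.80162199e+02],
       [ 0.00000000e+00,  0.00000000e+00,  0.00000000e+00,
         1.00000000e+00]])}
{'clock': 0.15, 'joint_positions': array([70.82142754, 22.00367881,  0.93862409, 78.54626188, -0.36116669,
       79.53982775, -2.66364057]), 'dq': array([ 0.09570257, -0.12728634,  0.03751988, -0.11324107,  0.04611191,
       -0.01677999, -0.19176164]), 'effort': array([ 2.33734085e-03, -6.28161192e+01,  8.45795721e-01, -3.72168732e+01,
        1.67182821e-02,  1.10538304e-02,  1.88771247e-05]), 'position': array([ 167.72481205, -601.60863095,  193.92381543]), 'ee_rot': array([[ 9.63263131e-01,  2.68559055e-01, -4.18275488e-04],
       [ 2.68559380e-01, -9.63262026e-01,  1.45902843e-03],
       [-1.10735972e-05, -1.51776010e-03, -9.99998848e-01]]), 'ft_force': array([0.58719925, 0.05879444, 0.01125888]), 'ft_torque': array([ 0.02424554,  0.04063261, -0.00349781]), 'width': 85.12098341662882}
```

View pics/scene0.png

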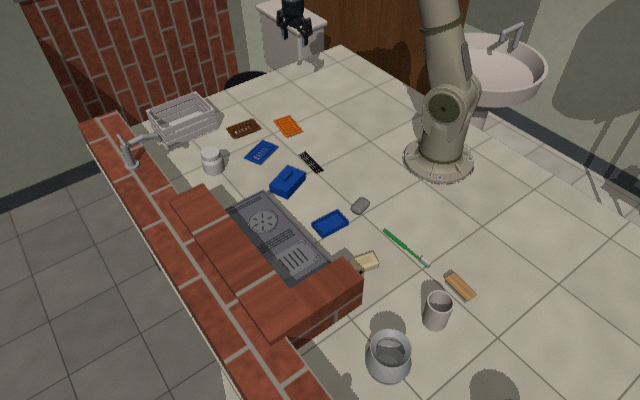

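View pics/top0.png

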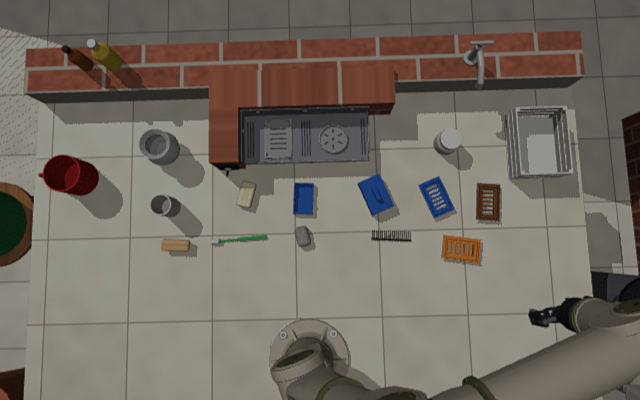

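View pics/wrist0.png

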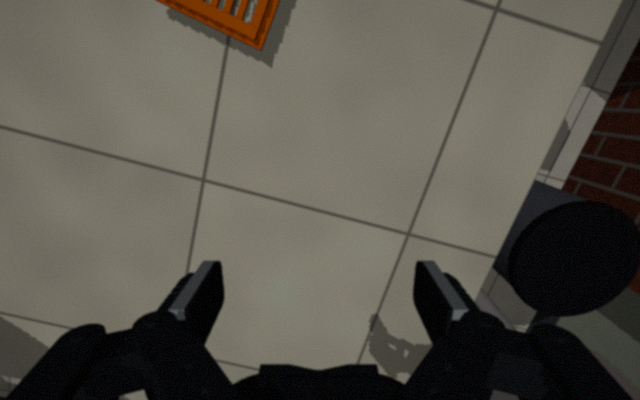

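```bash
python3 - <<'E'
from h import *
big('top0.png','t1.png',200,60,400,180,4)
big('top0.png','t2.png',220,160,400,260,4)
big('top0.png','t3.png',350,110,510,270,4)
big('top0.png','t4.png',130,110,290,260,4)
big('scene0.png','s1.png',160,170,380,310,3)
E
```

```text
(no output)
```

View pics/t1.png

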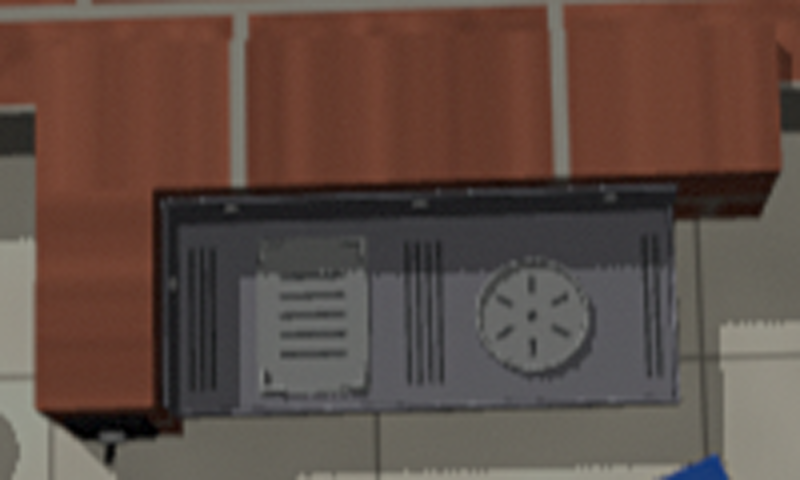

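View pics/t2.png

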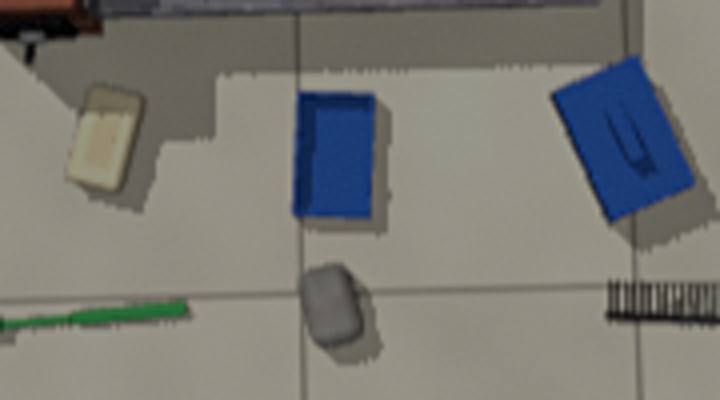

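View pics/t3.png

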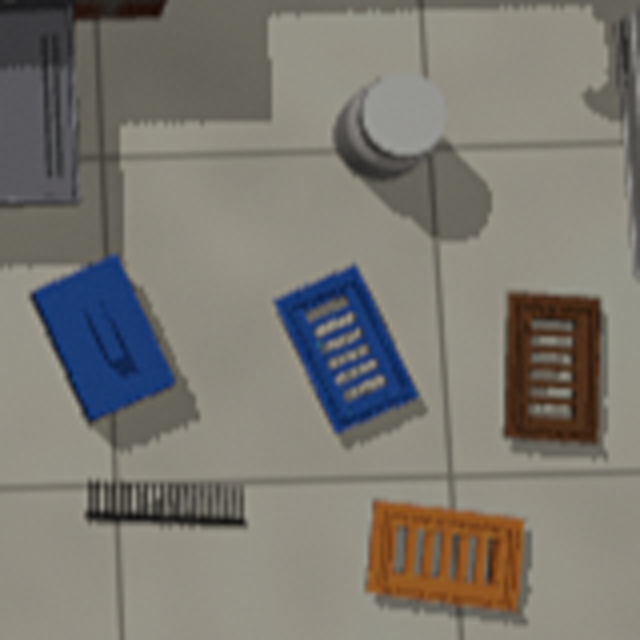

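View pics/t4.png

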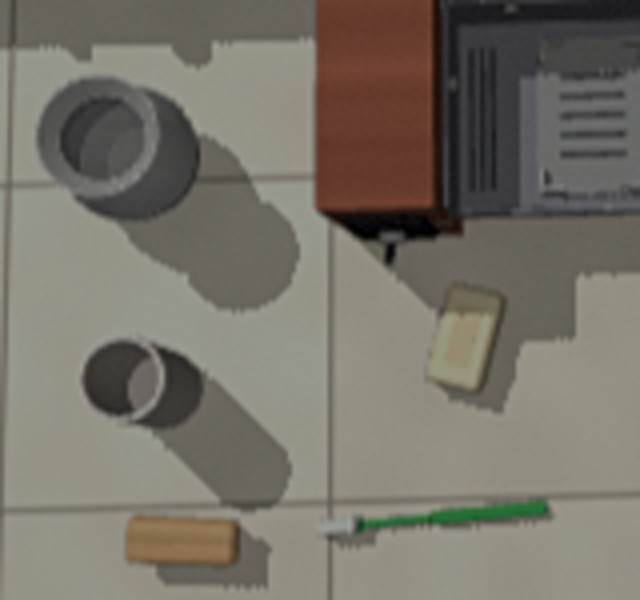

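View pics/s1.png

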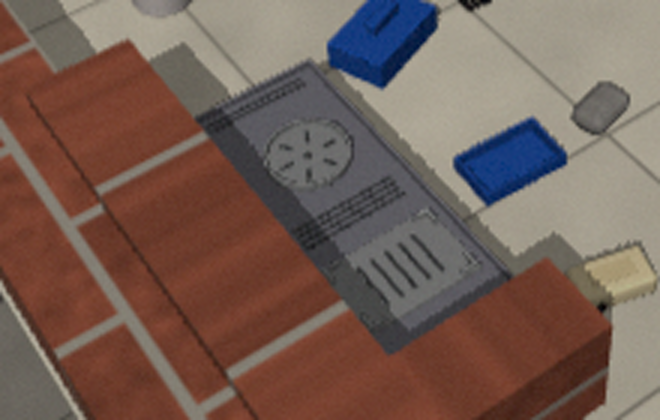

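```bash
cat >> h.py <<'E'
def full(u,v,x0,y0,k): return ((u+.5)/k-.5+x0,(v+.5)/k-.5+y0)
E
python3 - <<'E'
from h import *
c=cam('top');s=cam('scene')
def T(l,z,*a):
    pts=[onz(c,full(*p,*a),z)[:2] for p in l]; print(l and '',np.round(pts).tolist(), np.round(np.mean(pts,0)))
print('pad');T([(257,236),(363,236),(370,393),(262,398)],53,200,60,4)
print('cupplace');T([(475,318),(596,318),(535,255),(535,378)],58,200,60,4)
print('wall');T([(155,188),(155,410),(780,172),(36,408)],122,200,60,4)
print('tray');T([(297,92),(376,94),(373,217),(294,215)],18,220,160,4)
print('cover');T([(552,94),(636,56),(694,183),(611,222)],36,220,160,4)
print('soap');T([(87,83),(146,93),(118,192),(66,180)],26,220,160,4)
print('dish');T([(275,300),(355,264),(417,398),(342,432)],17,350,110,4)
print('cup');T([(83,378),(166,378),(124,338),(124,424)],95,130,110,4)
print('lota');T([(38,135),(160,135)],106,130,110,4)
print('jar');T([(360,115),(445,115)],78,350,110,4)
print('brush');T([(320,526),(547,505)],10,130,110,4)
# triangulate: pad corner near lugs etc. in s1 (k3, 160,170)
for n,a,b in [('traycorner +x+y? ',(297,92),(488,203)),('tray -x-y',(373,217),(533,118)),('cupc',None,None)]:
    if a: print(n,tri([c,s],[full(*a,220,160,4),full(*b,160,170,3)]))
print('cupplace ctr',tri([c,s],[full(535,317,200,60,4),full(308,157,160,170,3)]))
E
```

```text
pad
 [[718.0, 119.0], [715.0, 38.0], [594.0, 35.0], [592.0, 116.0]] [655.  77.]
cupplace
 [[648.0, -45.0], [645.0, -136.0], [695.0, -91.0], [601.0, -89.0]] [647. -90.]
wall
 [[735.0, 183.0], [572.0, 184.0], [733.0, -268.0], [576.0, 269.0]] [654.  92.]
tray
 [[524.0, 34.0], [521.0, -27.0], [427.0, -22.0], [430.0, 38.0]] [475.   6.]
cover
 [[514.0, -160.0], [542.0, -224.0], [444.0, -263.0], [417.0, -200.0]] [ 479. -212.]
soap
 [[534.0, 193.0], [525.0, 148.0], [450.0, 170.0], [460.0, 210.0]] [492. 180.]
dish
 [[507.0, -345.0], [533.0, -408.0], [430.0, -448.0], [406.0, -391.0]] [ 469. -398.]
cup
 [[461.0, 444.0], [460.0, 384.0], [490.0, 415.0], [427.0, 414.0]] [459. 414.]
lota
 [[639.0, 477.0], [636.0, 387.0]] [638. 432.]
jar
 [[635.0, -402.0], [633.0, -464.0]] [ 634. -433.]
brush
 [[352.0, 294.0], [364.0, 121.0]] [358. 207.]
traycorner +x+y?  (array([525.61454671,  34.55269882,   5.51195643]), [np.float64(0.0744373073730128), np.float64(0.07443730737300848)])
tray -x-y (array([426.23509129, -21.51451437,  13.52132206]), [np.float64(0.8394798229290268), np.float64(0.8394798229290454)])
cupplace ctr (array([649.87466207, -90.36749198,  47.73247264]), [np.float64(0.06496649994576431), np.float64(0.06496649994586225)])
```

send_rows(
  steps=[
    [[0,0,0.02],[50,34,0],1],
    [[0,0,0.04],[100,68,0],1],
    [[0,0,0.06],[150,102,0],1],
    [[0,0,0.1],[200,136,0],1],
    [[0,0,0.13],[250,170,0],1],
    [[0,0,0.155],[300,204,0],1],
    [[0,0,0.155],[300,204,0],1],
    [[0,0,0.155],[300,204,0],1],
    [[0,0,0.155],[300,204,0],1],
  ],
)

```text
clock: 1.27
position: [466.1, -399.2, 193.8]
ee_rot: [[0.912, 0.411, -0.002], [0.411, -0.912, 0.001], [-0.001, -0.001, -1.0]]
ft_force: [-0.4, -0.8, -0.3]
width: 85.4
```

```bash
python3 - <<'E'
from h import *
snap('wrist','w_dish.png')
s=ctrl.observe();print(s['clock'],s['position'],s['joint_positions'],np.abs(s['dq']).max())
E
```

```text
1.325 [ 466.15840454 -399.17103434  193.8733849 ] [ 45.00653796  21.10257825 -10.04049215  79.98289372   3.66504104
  79.32037622 -30.78092213] 0.3414947284411204
```

View pics/w_dish.png

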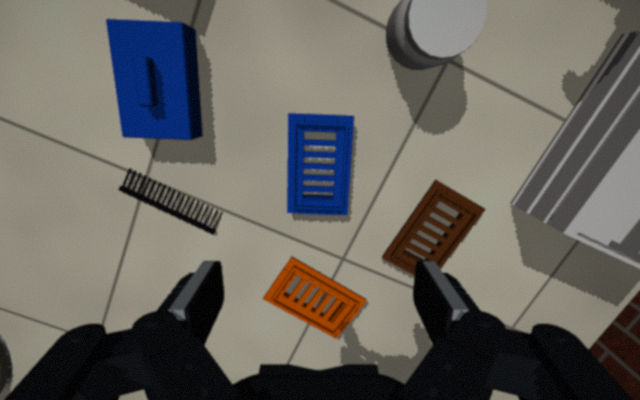

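The wrist view shows the blue drain dish at about (320,163), nearly aligned, with the cover at (157,78), the jar at top right and the orange and brown look-alikes below. Continuing the sweep.

send_rows(
  steps=[
    [[0,0,-0.02],[4,50,0],1],
    [[0,0,-0.02],[8,100,0],1],
    [[0,0,-0.03],[12,150,0],1],
    [[0,0,-0.035],[13,187,0],1],
    [[0,0,-0.035],[13,187,0],1],
    [[0,0,-0.035],[13,187,0],1],
  ],
)

```text
clock: 2.08
position: [478.6, -213.8, 194.1]
ee_rot: [[0.926, 0.377, -0.001], [0.377, -0.926, 0.0], [-0.001, -0.0, -1.0]]
ft_force: [-0.1, -0.6, -0.2]
width: 85.3
```

```bash
python3 - <<'E'
from h import *
snap('wrist','w_cover.png')
s=ctrl.observe();print(s['clock'],s['position'],s['joint_positions'],np.abs(s['dq']).max())
E
```

```text
2.125 [ 478.56068058 -214.20565894  193.93495491] [ 34.36543866  10.41025793 -15.73878136  93.70412388   2.90325267
  76.35688399 -49.71495347] 0.4796698456808062
```

send_rows(
  steps=[
    [[0,0,-0.1],[0,60,0],1],
    [[0,0,-0.2],[0,120,0],1],
    [[0,0,-0.3],[0,170,0],1],
    [[0,0,-0.4],[0,218,0],1],
    [[0,0,-0.42],[0,218,0],1],
    [[0,0,-0.42],[0,218,0],1],
    [[0,0,-0.42],[0,218,0],1],
  ],
)

```text
clock: 3.0
position: [478.7, 1.7, 193.7]
ee_rot: [[0.999, -0.037, -0.002], [-0.037, -0.999, 0.001], [-0.002, -0.0, -1.0]]
ft_force: [-0.0, -0.2, 0.5]
width: 85.9
```

```bash
python3 - <<'E'
from h import *
snap('wrist','w_tray.png')
s=ctrl.observe();print(s['clock'],s['position'],s['ee_rot'][:,0],s['joint_positions'],np.abs(s['dq']).max())
E
```

```text
3.05 [478.67036423   2.00118866 193.76695682] [ 0.99932274 -0.03676925 -0.00144163] [ 19.00636771   5.26823844 -24.47091082  99.68326186   2.20761732
  75.60758971 -98.03236779] 0.4419102149328826
```

send_rows(
  steps=[
    [[0,0,0],[50,20,10],1],
    [[0,0,0],[100,40,20],1],
    [[0,0,0],[150,55,30],1],
    [[0,0,0],[170,70,40],1],
    [[0,0,0],[170,70,40],1],
    [[0,0,0],[170,70,40],1],
    [[0,0,0],[170,70,40],1],
  ],
)

```text
clock: 3.92
position: [648.1, 70.6, 233.8]
ee_rot: [[0.999, -0.038, -0.002], [-0.038, -0.999, -0.0], [-0.002, 0.0, -1.0]]
ft_force: [0.1, -0.2, -0.3]
width: 85.4
```

```bash
python3 - <<'E'
from h import *
snap('wrist','w_place.png')
s=ctrl.observe();print(s['clock'],s['position'],s['ee_rot'][:,0],s['joint_positions'],np.abs(s['dq']).max())
E
```

```text
3.975 [648.1975795   70.77634675 233.94530518] [ 0.99927481 -0.03805407 -0.00131691] [   7.5382316    27.02556344  -25.66007177   68.49009398   11.3538494
   86.9559156  -108.4373352 ] 0.3038602555751422
```

View pics/w_cover.png

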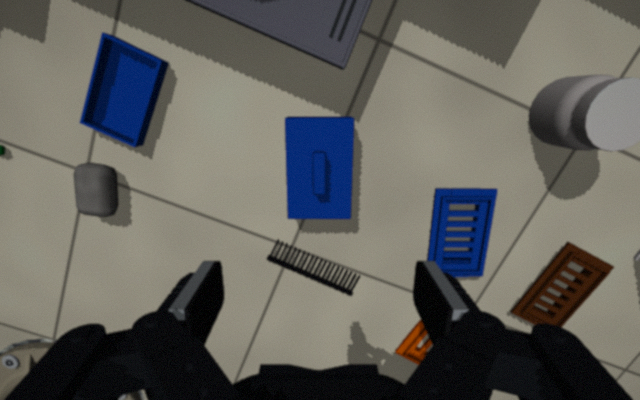

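View pics/w_tray.png

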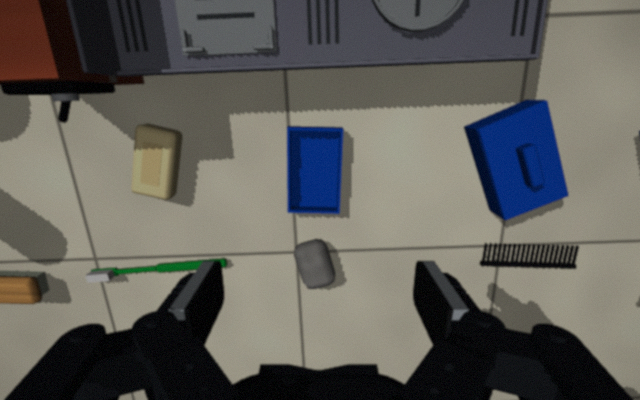

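View pics/w_place.png

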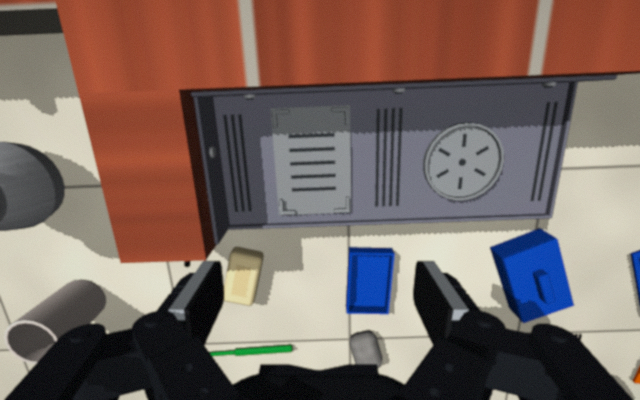

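```bash
python3 - <<'E'
from h import *
big('w_place.png','p1.png',260,90,370,230,5)
big('w_place.png','p2.png',400,110,520,220,5)
big('w_tray.png','p3.png',270,110,370,230,5)
E
```

```text
(no output)
```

View pics/p1.png

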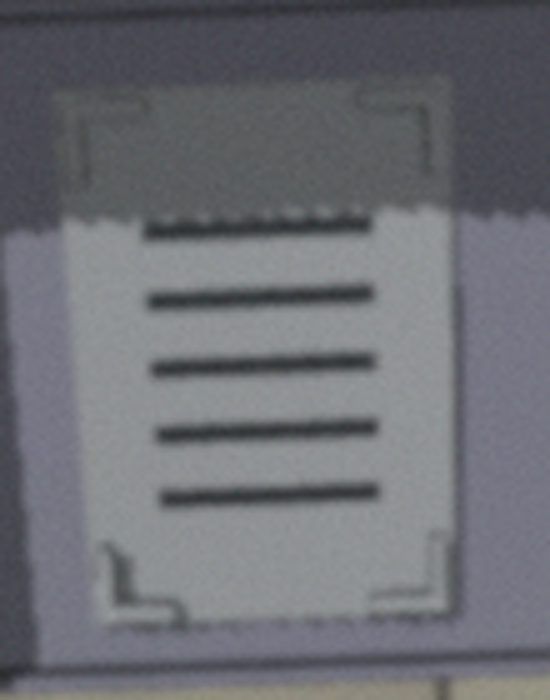

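View pics/p2.png

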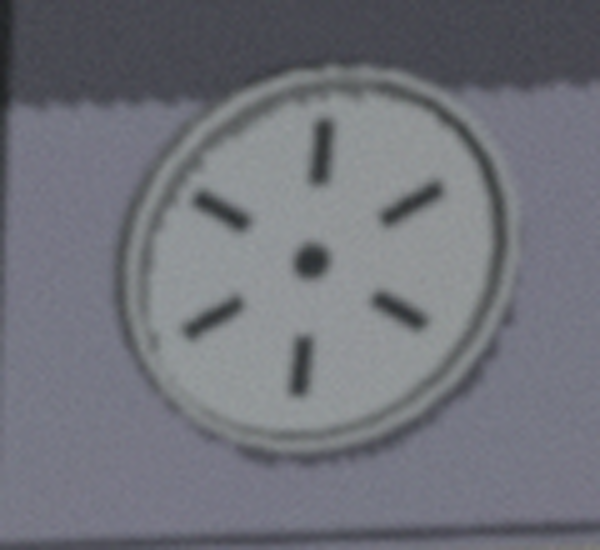

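View pics/p3.png

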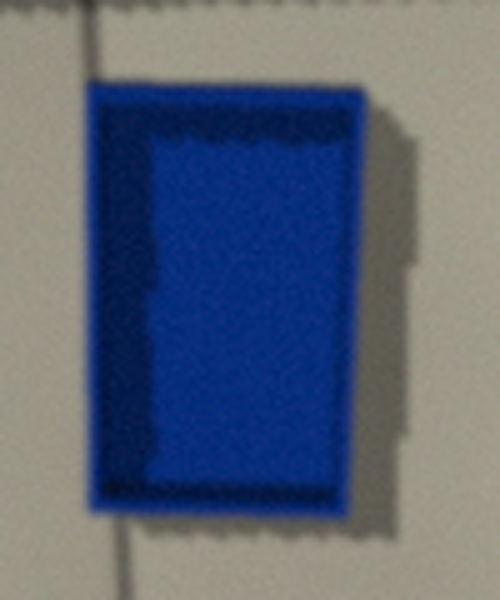

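```bash
python3 - <<'E'
from h import *
cp=cam('wrist','w_place.png');ct=cam('wrist','w_tray.png');cc=cam('wrist','w_cover.png');cd=cam('wrist','w_dish.png')
top=cam('top')
def rep(n,c,px,z):
    P=np.array([onz(c,p,z)[:2] for p in px]); e=np.linalg.norm(np.roll(P,-1,0)-P,axis=1)
    a=(P[0]+P[1]-P[2]-P[3]); print(n,z,'ctr',P.mean(0).round(1),'edges',e.round(1),'yaw',np.degrees(np.arctan2(a[1],a[0])).round(2))
lug=[full(*p,260,90,5) for p in [(57,93),(453,76),(458,612),(100,626)]]
for z in (53,58): rep('pad',cp,lug,z)
sl=[full(*p,260,90,5) for p in [(145,232),(371,224),(379,491),(162,499)]]; rep('slots',cp,sl,53)
print('cup hole',onz(cp,full(312,261,400,110,5),53)); 
ci=[full(*p,400,110,5) for p in [(120,270),(517,255),(340,67),(305,453)]]
print(np.round([onz(cp,p,59) for p in ci],1))
print('cup hole tri w/top',tri([cp,top],[full(312,261,400,110,5),full(532,316,200,60,4)]))
tr=[full(*p,270,110,5) for p in [(90,85),(366,90),(349,516),(90,513)]]
for z in (0,18): rep('tray',ct,tr,z)
for a,b in zip(tr,[(348,248),(394,250),(391,313),(347,310)]): print(tri([ct,cp],[a,b])[0].round(1))
rep('dish flange',cd,[(289,113),(355,115),(349,214),(288,212)],17)
rep('dish flange',cc,[(436,188),(497,190),(483,276),(428,270)],17)
rep('cover top',cc,[(286,117),(354,117),(352,218),(288,218)],36)
rep('soap top',ct,[(139,124),(182,131),(166,199),(132,190)],20)
# front pad corners in both views
for a,b in [((184,50),lug[3]),((278,50),lug[2])]: print('padfront',tri([ct,cp],[a,b]))
E
```

```text
pad 53 ctr [654.9  76.1] edges [ 83.8 120.2  83.8 120.2] yaw 0.08
pad 58 ctr [655.9  75.9] edges [ 82.6 118.6  82.6 118.6] yaw 0.08
slots 53 ctr [655.   76.7] edges [49.1 60.1 49.6 60.3] yaw 0.15
cup hole [649.4831395  -89.48234407  53.        ]
[[ 650.4  -45.    59. ]
 [ 650.4 -131.5   59. ]
 [ 692.1  -88.8   59. ]
 [ 606.5  -89.5   59. ]]
cup hole tri w/top (array([649.43565512, -88.37369901,  54.48589177]), [np.float64(0.57544888250414), np.float64(0.5754488825041504)])
tray 0 ctr [472.4   6.6] edges [ 61.6 101.1  62.7 101.4] yaw -3.46
tray 18 ctr [476.5   6.2] edges [58.6 96.2 59.6 96.5] yaw -3.46
[524.9  34.1   4.1]
[522.4 -26.9  10.7]
[428.9 -22.2  21.3]
[427.6  38.5   9.4]
dish flange 17 ctr [ 470.4 -399.4] edges [ 69.5 111.   70.5 110.6] yaw 22.38
dish flange 17 ctr [ 471.3 -398.3] edges [ 69.2 110.2  69.1 104.2] yaw 22.86
cover top 36 ctr [ 482.4 -214.2] edges [ 68.  107.9  70.4 107.9] yaw 22.24
soap top 20 ctr [493.9 179.8] edges [45.  80.5 38.1 74.9] yaw -19.97
padfront (array([598.07742212, 115.71149888,  60.7926568 ]), [np.float64(1.1750641161468633), np.float64(1.1750641161467528)])
padfront (array([595.93254747,  33.74588286,  55.14982497]), [np.float64(0.602665222595731), np.float64(0.6026652225956465)])
```

send_rows(
  steps=[
    [[0,0,0],[-50,-18,-30],1],
    [[0,0,-0.01],[-100,-36,-60],1],
    [[0,0,-0.022],[-150,-54,-110],1],
    [[0,0,-0.022],[-172,-64.5,-160],1],
    [[0,0,-0.022],[-172,-64.5,-190],1],
    [[0,0,-0.022],[-172,-64.5,-190],1],
    [[0,0,-0.022],[-172,-64.5,-190],1],
  ],
)

```text
clock: 4.85
position: [477.5, 6.4, 45.6]
ee_rot: [[0.998, -0.06, 0.001], [-0.06, -0.998, -0.0], [0.001, 0.0, -1.0]]
ft_force: [1.0, -0.4, -0.0]
width: 85.6
```

```bash
python3 - <<'E'
from h import *
snap('wrist','w_t2.png')
s=ctrl.observe();print(s['clock'],s['position'],s['ee_rot'][:,0],s['joint_positions'],np.abs(s['dq']).max())
E
```

```text
4.9 [477.88074543   6.5573934   45.79999908] [ 0.99821109 -0.05976201  0.00176932] [  18.59048738   13.56425852  -26.00857572  111.01540681    7.07631609
   56.85084229 -104.0840241 ] 0.20993816280601055
```

View pics/w_t2.png

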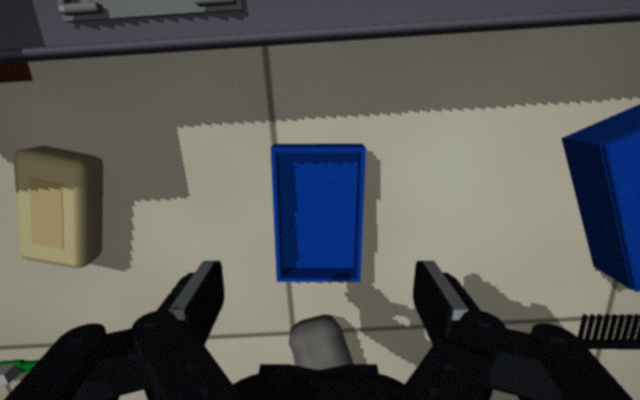

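send_rows(
  steps=[
    [[0,0,0],[-1,0,-20],1],
    [[0,0,0],[-1,0,-38],1],
    [[0,0,0],[-1,0,-44],0.7],
    [[0,0,0],[-1,0,-46],0.7],
    [[0,0,0],[-1,0,-46],0.7],
    [[0,0,0],[-1,0,-46],0.7],
  ],
)

```text
clock: 5.65
position: [477.5, 6.6, 0.5]
ee_rot: [[0.998, -0.06, 0.003], [-0.06, -0.998, -0.0], [0.003, -0.0, -1.0]]
ft_force: [-0.5, -0.2, -0.7]
width: 72.6
```

send_rows(
  squeeze=30,
  steps=[
    [[0,0,0],[0,0,0],0.3],
    [[0,0,0],[0,0,0],0.3],
    [[0,0,0],[0,0,0],0.2],
    [[0,0,0],[0,0,0],0.2],
    [[0,0,0],[0,0,0],0.2],
    [[0,0,0],[0,0,0],0.2],
    [[0,0,0],[0,0,20],0.2],
    [[0,0,0],[0,0,40],0.2],
    [[0,0,0],[0,0,60],0.2],
    [[0,0,0],[0,0,60],0.2],
    [[0,0,0],[0,0,60],0.2],
  ],
)

```text
clock: 7.02
position: [477.0, 6.4, 59.8]
ee_rot: [[0.998, -0.06, 0.002], [-0.06, -0.998, -0.0], [0.002, 0.0, -1.0]]
ft_force: [-0.5, -0.2, -0.1]
width: 51.1
```

```bash
python3 - <<'E'
from h import *
snap('wrist','w_t3.png')
s=ctrl.observe();print(s['clock'],s['position'],s['ee_rot'],s['joint_positions'],s['ft_force'],s['width'])
E
```

```text
7.075 [476.78411775   6.47657986  59.55209267] [[ 9.98205853e-01 -5.98557998e-02  1.53534511e-03]
 [-5.98555830e-02 -9.98207030e-01 -1.86837800e-04]
 [ 1.54377560e-03  9.46036088e-05 -9.99998804e-01]] [  18.93371474   12.4005024   -26.22698212  110.35347837    6.41078091
   58.56253153 -103.53810324] [0.12561247 0.36726819 0.5146923 ] 51.409214985895815
```

View pics/w_t3.png

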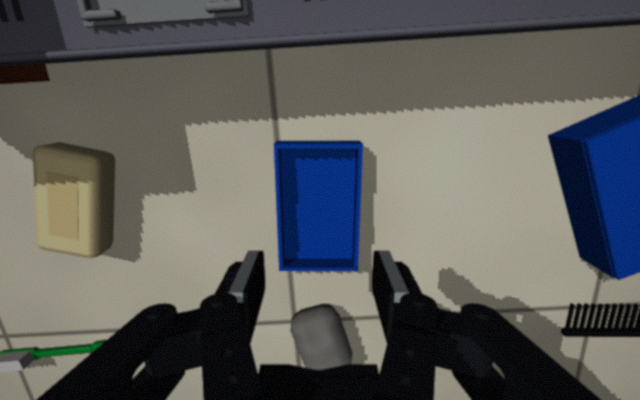

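```bash
python3 - <<'E'
from h import *
for f,px in [('w_t3.png',[(275,142),(363,142),(358,271),(279,271)]),('w_t2.png',[(272,145),(366,145),(361,283),(277,283)]),('w_tray.png',[full(*p,270,110,5) for p in [(90,85),(366,90),(349,516),(90,513)]])]:
    c=cam('wrist',f)
    for z in (18,):
        P=np.array([onz(c,p,z)[:2] for p in px]);print(f,z,P.mean(0).round(1),np.linalg.norm(np.roll(P,-1,0)-P,axis=1).round(1))
    # tips
    print('tcp px',proj(c,np.load('pics/'+f+'.npy')[:,3]))
c=cam('wrist','w_t3.png');a=cam('wrist','w_t2.png');b=cam('wrist','w_tray.png')
for i in range(4):
    print(tri([c,a,b],[[(275,142),(363,142),(358,271),(279,271)][i],[(272,145),(366,145),(361,283),(277,283)][i],[full(*p,270,110,5) for p in [(90,85),(366,90),(349,516),(90,513)]][i]])[0].round(1))
E
```

```text
w_t3.png 18 [476.4   6.1] [59.1 97.5 60.2 97.5]
tcp px [318.23998011 232.82727227]
w_t2.png 18 [476.   6.] [59.2 99.2 60.6 99.2]
tcp px [318.23998011 232.82727227]
w_tray.png 18 [476.5   6.2] [58.6 96.2 59.6 96.5]
tcp px [318.23998011 232.82727227]
[525.7  33.7   8.7]
[523.4 -26.3  18.3]
[429.6 -20.3  25.3]
[431.6  38.4  22.6]
```

```bash
python3 - <<'E'
from h import *
big('w_t3.png','f1.png',200,220,440,400,3)
snap('scene','s2.png'); big('s2.png','f2.png',280,120,480,270,4)
E
```

```text
(no output)
```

View pics/f1.png

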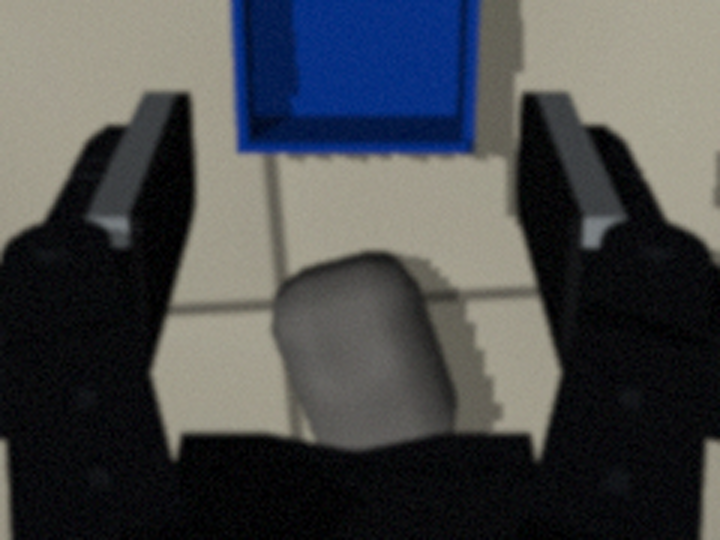

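View pics/f2.png

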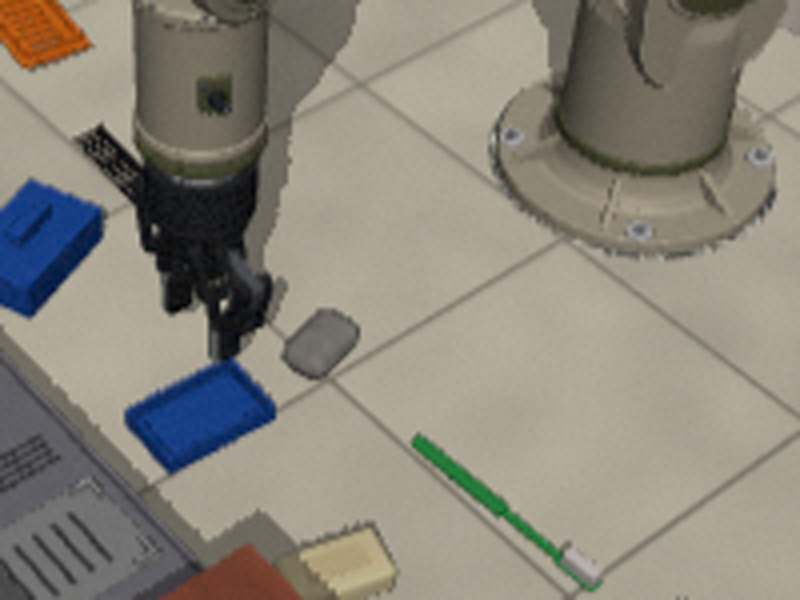

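```bash
python3 - <<'E'
from h import *
c=cam('wrist','w_t3.png');s=cam('scene')
for b in [(212,357),(222,360),(236,352)]:
  for a in [(262,251),(250,251)]:
    print(tri([c,s],[a,full(*b,280,120,4)]))
for z in (60,70,80,90,100):
  for x in (466,488): print(z,x,[(np.array(proj(s,(x,y,z)))-[280,120])*4 for y in (32,45)])
E
```

```text
(array([486.64548038,  32.18482004, 101.31292825]), [np.float64(0.4714465784598196), np.float64(0.4714465784598855)])
(array([489.82206403,  36.27248737, 107.09476131]), [np.float64(0.4090114799869354), np.float64(0.40901147998683124)])
(array([480.99380848,  34.11131765,  94.09400668]), [np.float64(2.4385732695005182), np.float64(2.438573269500562)])
(array([484.38776073,  38.42234884, 100.2511663 ]), [np.float64(2.3597573234909763), np.float64(2.359757323490982)])
(array([474.71196855,  35.2591379 ,  93.91797475]), [np.float64(8.050865132013653), np.float64(8.050865132013804)])
(array([478.19502802,  39.63807282, 100.16104278]), [np.float64(7.933522794857677), np.float64(7.93352279485766)])
60 466 [array([231.9264643 , 381.05796706]), array([243.12993217, 391.76369257])]
60 488 [array([208.03969858, 395.04209517]), array([219.18496964, 405.89934138])]
70 466 [array([232.1270782 , 371.91442953]), array([243.39507494, 382.62934633])]
70 488 [array([208.10634134, 385.91558253]), array([219.31549299, 396.7830426 ])]
80 466 [array([232.32996277, 362.6674001 ]), array([243.66323571, 373.3910278 ])]
80 488 [array([208.17374356, 376.68506391]), array([219.44751226, 387.56226294])]
90 466 [array([232.53515678, 353.31511168]), array([243.93446631, 364.0469516 ])]
90 488 [array([208.2419183 , 367.34875124]), array([219.5810533 , 378.23519587])]
100 466 [array([232.74269988, 343.85575675]), array([244.20881976, 354.59529125])]
100 488 [array([208.31087892, 357.90481522]), array([219.71614259, 368.79999299])]
```

The fingers closed above the tray. The wrist and scene views both put the real fingertips about 40 mm behind the reported TCP, so I'll go lower in stages and watch the force.

send_rows(
  steps=[
    [[0,0,0],[0,0,-10],0.7],
    [[0,0,0],[0,0,-30],0.7],
    [[0,0,0],[0,0,-55],0.7],
    [[0,0,0],[0,0,-75],0.7],
    [[0,0,0],[0,0,-90],0.7],
    [[0,0,0],[0,0,-95],0.7],
    [[0,0,0],[0,0,-97],0.7],
    [[0,0,0],[0,0,-97],0.7],
  ],
)

```text
clock: 8.12
position: [477.2, 6.5, -37.1]
ee_rot: [[0.998, -0.06, 0.002], [-0.06, -0.998, -0.0], [0.002, 0.0, -1.0]]
ft_force: [0.5, 0.2, -0.1]
width: 72.8
```

```bash
python3 - <<'E'
from h import *
snap('wrist','w_t4.png');snap('scene','s3.png'); big('s3.png','f3.png',280,120,480,270,4)
s=ctrl.observe();print(s['clock'],s['position'],s['ft_force'],s['width'],s['joint_positions'])
E
```

```text
8.225 [477.25679056   6.50636635 -36.93274814] [ 0.42610762 -0.49631597 -0.11738116] 72.70408297062127 [  16.67034008   20.81953697  -24.49529889  114.86587642   11.75438892
   46.51567053 -107.95899345]
```

View pics/w_t4.png

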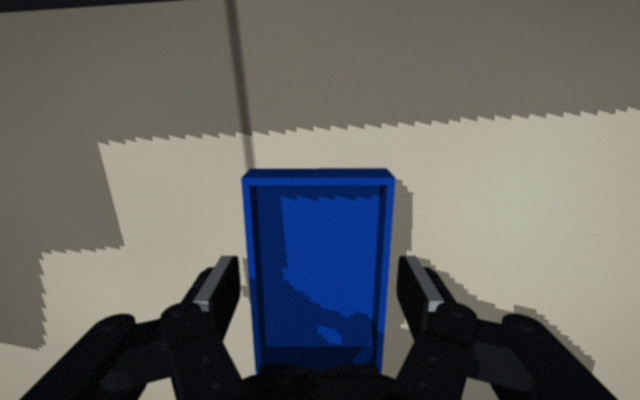

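View pics/f3.png

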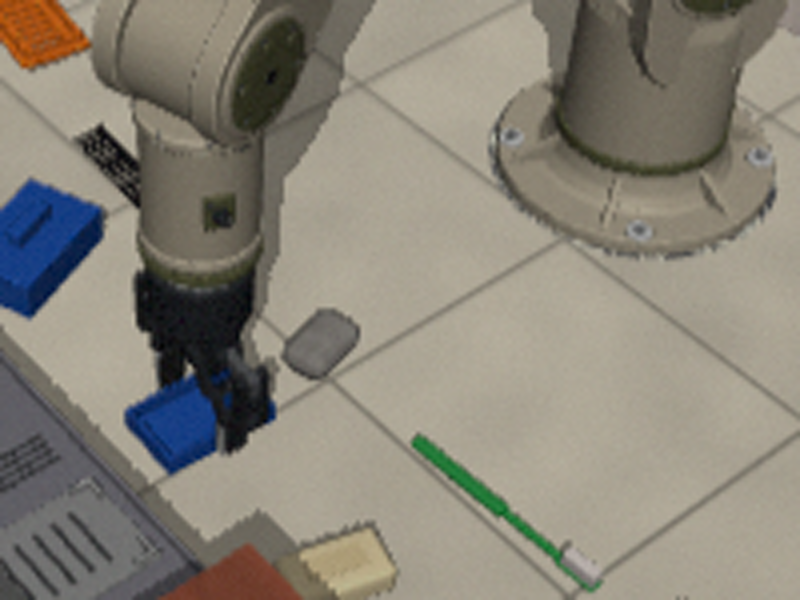

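send_rows(
  squeeze=30,
  steps=[
    [[0,0,0],[0,0,-3],0.7],
    [[0,0,0],[0,0,-5],0.7],
    [[0,0,0],[0,0,-5],0.7],
    [[0,0,0],[0,0,-5],0.5],
    [[0,0,0],[0,0,-5],0.2],
    [[0,0,0],[0,0,-5],0.2],
    [[0,0,0],[0,0,-5],0.2],
    [[0,0,0],[0,0,-5],0.2],
    [[0,0,0],[0,0,-5],0.2],
  ],
)

```text
clock: 9.35
position: [477.6, 6.5, -41.4]
ee_rot: [[0.998, -0.06, 0.003], [-0.06, -0.998, -0.0], [0.003, 0.0, -1.0]]
ft_force: [-0.8, 0.4, 6.2]
width: 59.4
```

send_rows(
  steps=[
    [[0,0,0],[0,0,20],0.2],
    [[0,0,0],[0,0,60],0.2],
    [[0,0,0],[0,0,110],0.2],
    [[0,0,0.02],[30,12,130],0.2],
    [[0,0,0.04],[80,32,130],0.2],
    [[0,0,0.06],[130,51,130],0.2],
    [[0,0,0.06],[178,70,130],0.2],
    [[0,0,0.06],[178,70,130],0.2],
    [[0,0,0.06],[178,70,110],0.2],
    [[0,0,0.06],[178,70,100],0.2],
    [[0,0,0.06],[178,70,100],0.2],
  ],
)

```text
clock: 10.72
position: [654.1, 75.5, 57.3]
ee_rot: [[1.0, -0.0, 0.001], [-0.0, -1.0, -0.001], [0.001, 0.001, -1.0]]
ft_force: [-0.8, 0.3, -0.6]
width: 59.4
```

```bash
python3 - <<'E'
from h import *
snap('wrist','w_t5.png');snap('scene','s4.png'); big('s4.png','f4.png',180,120,380,270,4)
s=ctrl.observe();print(s['clock'],s['position'],s['ee_rot'][:,0],s['ft_force'],s['width'],s['joint_positions'])
E
```

```text
10.825 [655.41584764  76.0431968   59.0630013 ] [ 9.99993885e-01 -3.20905239e-04  3.48246087e-03] [-0.34449133  0.50243125 -0.29027412] 59.09392590785099 [   8.07011613   33.66694133  -25.67571109   81.71470651   15.11269142
   67.82881064 -109.52787417]
```

View pics/w_t5.png

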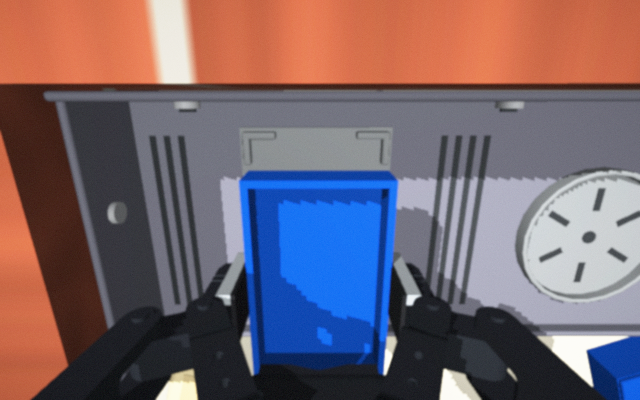

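View pics/f4.png

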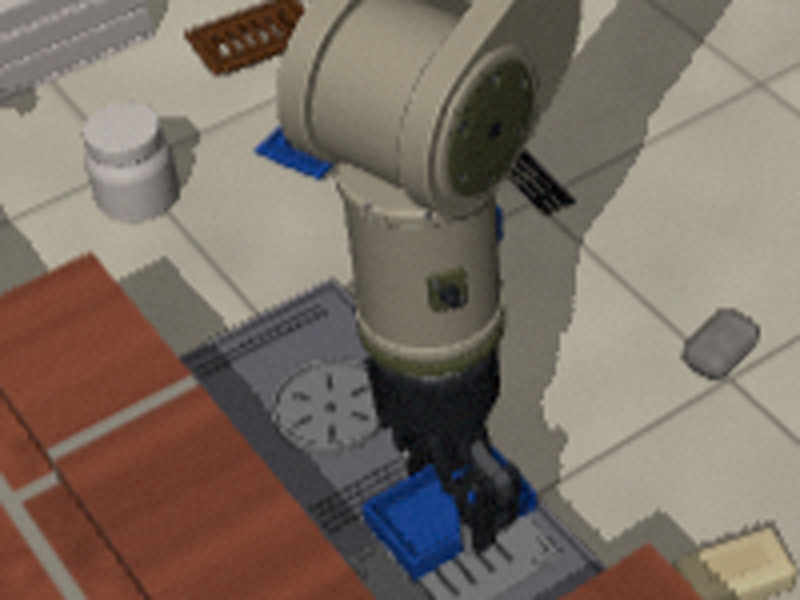

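send_rows(
  steps=[
    [[0,0,0],[0.5,1,-20],0.2],
    [[0,0,0],[0.5,1,-35],0.2],
    [[0,0,0],[0.5,1,-42],0.2],
    [[0,0,0],[0.5,1,-46],0.2],
    [[0,0,0],[0.5,1,-47.5],0.2],
    [[0,0,0],[0.5,1,-47.5],0.2],
  ],
)

```text
clock: 11.58
position: [656.3, 77.2, 12.0]
ee_rot: [[1.0, -0.0, 0.004], [-0.0, -1.0, -0.0], [0.004, 0.0, -1.0]]
ft_force: [-0.5, -0.5, -0.4]
width: 59.4
```

send_rows(
  steps=[
    [[0,0,0],[0,0,-0.5],0.5],
    [[0,0,0],[0,0,-0.5],0.8],
    [[0,0,0],[0,0,0],0.8],
    [[0,0,0],[0,0,0],0.8],
    [[0,0,0],[0,0,30],0.8],
    [[0,0,0],[0,0,80],1],
    [[0,0,0],[0,0,140],1],
    [[0,0,0],[0,0,140],1],
  ],
)

```text
clock: 12.58
position: [659.6, 78.2, 158.7]
ee_rot: [[1.0, -0.0, 0.015], [-0.0, -1.0, 0.001], [0.015, -0.001, -1.0]]
ft_force: [0.8, 0.0, -0.6]
width: 85.5
```

```bash
python3 - <<'E'
from h import *
snap('wrist','w_t6.png');big('w_t6.png','p6.png',240,100,400,260,5)
s=ctrl.observe();print(s['clock'],s['position'],s['ee_rot'][:,0],s['ft_force'],s['width'],s['joint_positions'])
E
```

```text
12.625 [657.98368637  77.66753031 155.21188254] [ 9.99948750e-01 -3.51226931e-04  1.01180095e-02] [-0.61755637  0.51552468 -0.25693956] 85.07051194443693 [   8.12798317   29.7078417   -26.61886431   74.95796097   13.26922788
   77.76209662 -108.14805764]
```

View pics/p6.png

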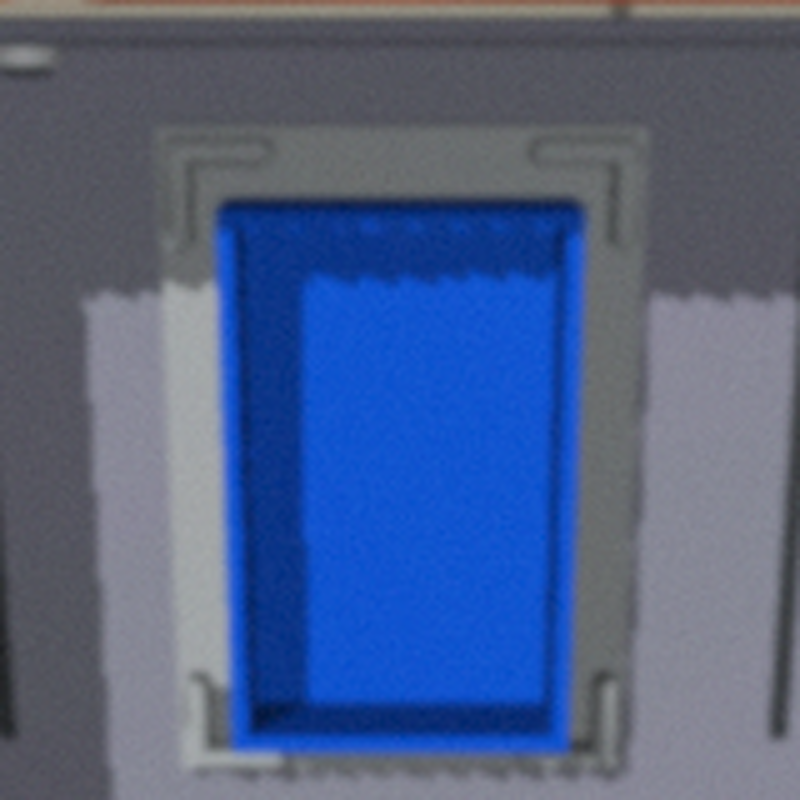

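```bash
python3 - <<'E'
from h import *
snap('wrist','w_t7.png');big('w_t7.png','p7.png',240,100,400,260,5)
c=cam('wrist','w_t6.png')
for n,px,z in [('tray',[(217,208),(586,206),(571,750),(232,752)],71),('pad',[(158,128),(648,128),(628,768),(186,765)],53)]:
    P=np.array([onz(c,full(*p,240,100,5),z)[:2] for p in px]);print(n,P.mean(0).round(1),np.linalg.norm(np.roll(P,-1,0)-P,axis=1).round(1))
print(ctrl.observe()['position'])
E
```

```text
tray [655.3  76.9] [59.9 96.6 60.8 96.7]
pad [655.1  76.2] [ 83.7 120.   84.8 119.4]
[656.69673868  77.20952785 152.7160642 ]
```

send_rows(
  steps=[
    [[0,0,0.04],[-20,-50,0],1],
    [[0,0,0.08],[-40,-102,0],1],
    [[0,0,0.12],[-60,-154,0],1],
    [[0,0,0.16],[-80,-206,0],1],
    [[0,0,0.2],[-100,-258,0],1],
    [[0,0,0.25],[-120,-310,0],1],
    [[0,0,0.3],[-140,-362,0],1],
    [[0,0,0.35],[-160,-414,-20],1],
    [[0,0,0.39],[-180,-460,-50],1],
    [[0,0,0.39],[-186,-476,-80],1],
    [[0,0,0.39],[-186,-476,-80],1],
    [[0,0,0.39],[-186,-476,-80],1],
  ],
)

```text
clock: 14.18
position: [471.7, -397.1, 73.0]
ee_rot: [[0.924, 0.382, 0.006], [0.382, -0.924, 0.003], [0.007, -0.001, -1.0]]
ft_force: [1.1, 0.4, -0.0]
width: 85.6
```

```bash
python3 - <<'E'
from h import *
snap('wrist','w_d1.png');big('w_d1.png','p8.png',240,110,400,270,5)
s=ctrl.observe();print(s['clock'],s['position'],s['ee_rot'][:,0],s['ft_force'],s['width'],s['joint_positions'])
E
```

```text
14.225 [ 472.39765627 -397.18270597   73.8276497 ] [0.92401612 0.38227899 0.00754835] [-0.44514275  0.45188516  0.09665466] 84.96721400918172 [ 52.31968604  26.98600411 -20.20902515  88.54375019   9.51919958
  65.92891644 -37.23488252]
```

View pics/p8.png

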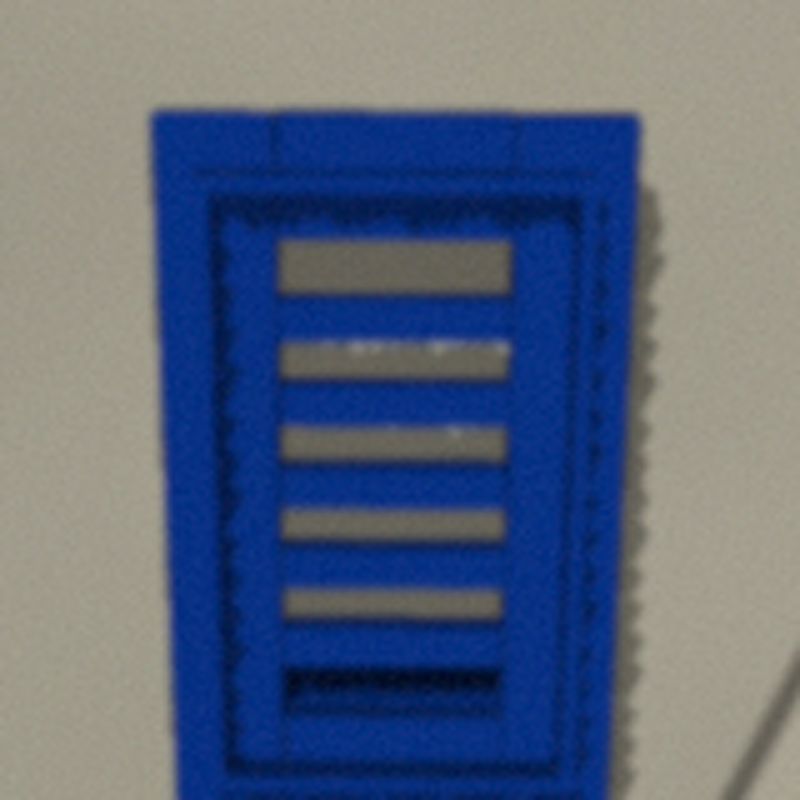

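```bash
python3 - <<'E'
from h import *
snap('wrist','w_d2.png');big('w_d2.png','p9.png',240,200,400,300,5)
print(ctrl.observe()['position'])
big('w_d2.png','p9b.png',240,110,400,200,5)
E
```

```text
[ 472.56240518 -397.3937698    74.1984578 ]
```

View pics/p9.png

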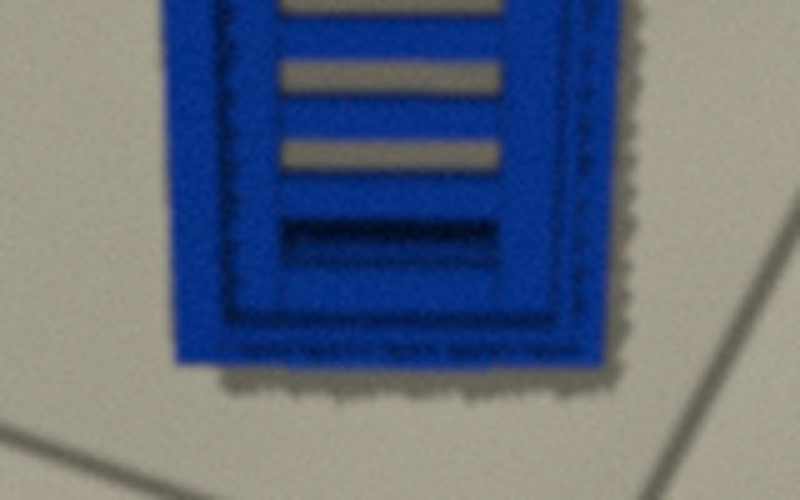

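View pics/p9b.png

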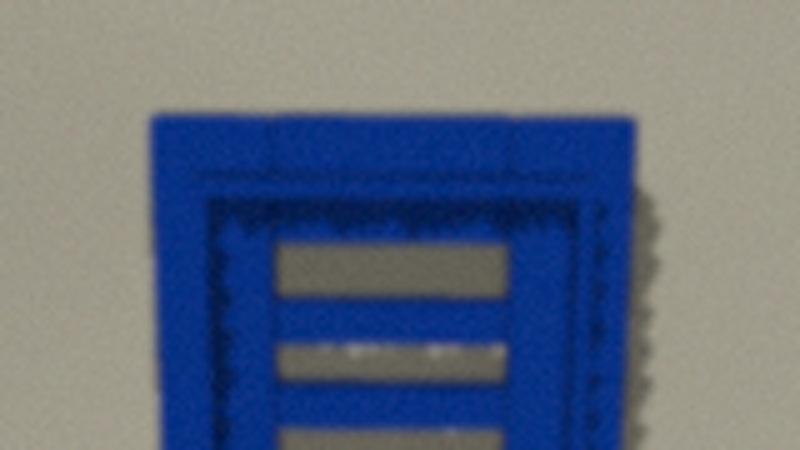

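```bash
cat >> h.py <<'E'
def rect(n,c,px,z):
    P=np.array([onz(c,p,z)[:2] for p in px]); e=np.linalg.norm(np.roll(P,-1,0)-P,axis=1)
    a=(P[0]+P[1]-P[2]-P[3]); print(n,z,'ctr',P.mean(0).round(1),'edges',e.round(1),'yaw',np.degrees(np.arctan2(a[1],a[0])).round(2)); return P
E
python3 - <<'E'
from h import *
c=cam('wrist','w_d2.png')
px=[full(152,118,240,110,5),full(636,120,240,110,5),full(605,366,240,200,5),full(177,362,240,200,5)]
for z in (17,12,20): rect('dish',c,px,z)
P=np.load('pics/w_d2.png.npy');print(P[:,0],P[:,3],np.degrees(np.arctan2(P[1,0],P[0,0])))
cd=cam('wrist','w_cover.png')
for a,b in zip(px,[(436,188),(497,190),(483,276),(428,270)]): print(tri([c,cd],[a,b])[0].round(1))
E
```

```text
dish 17 ctr [ 469.5 -398.1] edges [ 69.  111.5  69.6 111. ] yaw 22.23
dish 12 ctr [ 468.  -398.8] edges [ 70.4 113.8  71.1 113.4] yaw 22.23
dish 20 ctr [ 470.5 -397.8] edges [ 68.1 110.1  68.7 109.6] yaw 22.23
[0.92401612 0.38227899 0.00754835] [ 472.39765627 -397.18270597   73.8276497 ] 22.475595465587737
[ 508.2 -345.1   16.2]
[ 533.4 -408.8   18.4]
[ 431.6 -451.    18.4]
[ 410.9 -385.4   20.8]
```

send_rows(
  steps=[
    [[-0.003,0.007,-0.004],[-2,-0.7,-30],1],
    [[-0.003,0.007,-0.004],[-2,-0.7,-60],1],
    [[-0.003,0.007,-0.004],[-2,-0.7,-90],1],
    [[-0.003,0.007,-0.004],[-2,-0.7,-105],1],
    [[-0.003,0.007,-0.004],[-2,-0.7,-113],1],
    [[-0.003,0.007,-0.004],[-2,-0.7,-113],1],
    [[-0.003,0.007,-0.004],[-2,-0.7,-113],1],
  ],
)

```text
clock: 15.15
position: [471.4, -398.6, -37.6]
ee_rot: [[0.926, 0.379, 0.002], [0.379, -0.926, -0.003], [0.001, 0.003, -1.0]]
ft_force: [-0.4, 0.3, -0.1]
width: 85.0
```

```bash
python3 - <<'E'
from h import *
snap('wrist','w_d3.png')
s=ctrl.observe();print(s['clock'],s['position'],s['ee_rot'][:,0],s['ft_force'],s['width'],s['joint_positions'])
E
```

```text
15.2 [ 471.25380798 -398.62853367  -37.67718173] [9.25517627e-01 3.78703435e-01 9.11280006e-04] [ 0.19331634  0.03590844 -0.24217109] 85.35030629710462 [ 50.97624238  34.14234295 -18.525003    93.48140281  12.76459289
  54.26452412 -39.77276352]
```

View pics/w_d3.png

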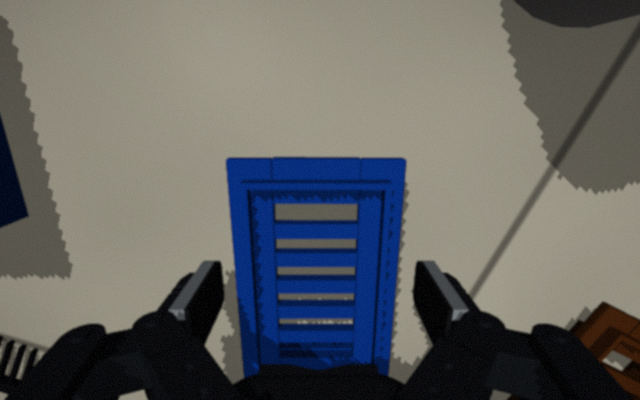

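send_rows(
  squeeze=30,
  steps=[
    [[0,0,0],[0,0,-2],0.7],
    [[0,0,0],[0,0,-2],0.5],
    [[0,0,0],[0,0,-2],0.4],
    [[0,0,0],[0,0,-2],0.4],
    [[0,0,0],[0,0,-2],0.4],
    [[0,0,0],[0,0,-2],0.4],
    [[0,0,0],[0,0,-2],0.4],
  ],
)

```text
clock: 16.08
position: [471.7, -399.0, -38.8]
ee_rot: [[0.926, 0.379, 0.003], [0.379, -0.926, -0.004], [0.001, 0.005, -1.0]]
ft_force: [-1.1, 0.4, 5.4]
width: 69.0
```

send_rows(
  steps=[
    [[0,0,0],[0,0,20],0.4],
    [[0,0,0],[0,0,60],0.4],
    [[0,0,0],[0,0,110],0.4],
    [[0,0,0],[0,0,150],0.4],
    [[0,0,-0.05],[20,50,180],0.4],
    [[0,0,-0.1],[40,100,180],0.4],
    [[0,0,-0.15],[60,150,180],0.4],
    [[0,0,-0.2],[80,202,180],0.4],
    [[0,0,-0.24],[100,254,180],0.4],
    [[0,0,-0.28],[120,306,180],0.4],
    [[0,0,-0.32],[140,358,180],0.4],
    [[0,0,-0.36],[160,410,180],0.4],
  ],
)

```text
clock: 17.58
position: [632.3, 12.5, 142.8]
ee_rot: [[1.0, 0.027, 0.003], [0.027, -1.0, -0.005], [0.003, 0.005, -1.0]]
ft_force: [0.9, -0.9, -1.1]
width: 68.9
```

send_rows(
  steps=[
    [[0.005,0.003,-0.027],[24,50,0],0.4],
    [[0.005,0.003,-0.027],[24.7,64.4,0],0.4],
    [[0.005,0.003,-0.027],[24.7,64.4,-10],0.4],
    [[0.005,0.003,-0.027],[24.7,64.4,-40],0.4],
    [[0.005,0.003,-0.027],[24.7,64.4,-65],0.4],
    [[0.005,0.003,-0.027],[24.7,64.4,-75],0.4],
    [[0.005,0.003,-0.027],[24.7,64.4,-75],0.4],
    [[0.005,0.003,-0.027],[24.7,64.4,-75],0.4],
    [[0.005,0.003,-0.027],[24.7,64.4,-75],0.4],
  ],
)

```text
clock: 18.7
position: [657.7, 77.0, 69.0]
ee_rot: [[1.0, -0.0, 0.002], [-0.0, -1.0, 0.0], [0.002, -0.0, -1.0]]
ft_force: [-0.3, 0.8, -1.1]
width: 69.1
```

```bash
python3 - <<'E'
from h import *
snap('wrist','w_d4.png')
s=ctrl.observe();print(s['clock'],s['position'],s['ee_rot'],s['ft_force'],s['width'],s['joint_positions'])
snap('scene','s5.png'); big('s5.png','f5.png',180,120,380,270,4)
E
```

```text
18.75 [657.59094241  77.00812632  68.81534469] [[ 9.99998724e-01 -3.92912456e-04  1.54870823e-03]
 [-3.93338273e-04 -9.99999885e-01  2.74654799e-04]
 [ 1.54860014e-03 -2.75263615e-04 -9.99998763e-01]] [ 0.48868111 -0.41407625 -0.38631214] 68.91101429247252 [   8.18627831   33.58423224  -26.08555185   80.59681419   15.09035783
   69.17693301 -109.47740253]
```

View pics/w_d4.png

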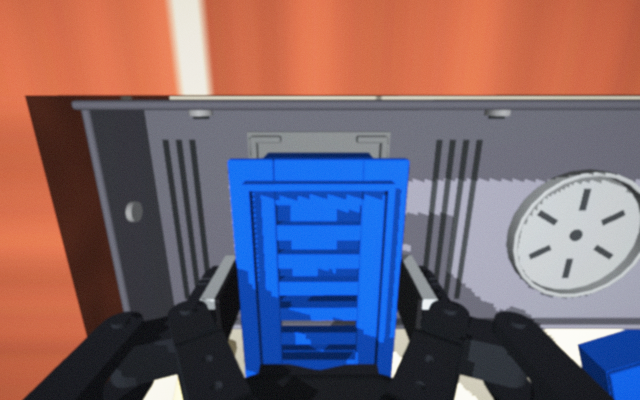

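View pics/f5.png

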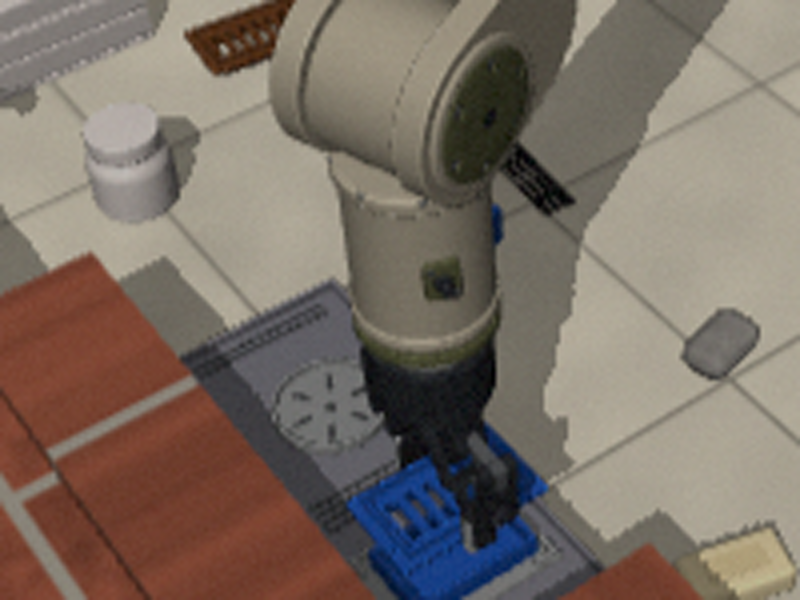

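```bash
python3 - <<'E'
from h import *
c=cam('wrist','w_d4.png')
for z in (122,124.6,127):
    a,b=onz(c,(229,159),z),onz(c,(409,159),z); print(z,a[:2],b[:2],np.linalg.norm(a-b),'ctr',(a[0]+b[0])/2-56,(a[1]+b[1])/2)
E
```

```text
122 [711.68658421 111.85136985] [711.64274601  41.44697229] 70.40441120491253 ctr 655.6646651135604 76.64917107194862
124.6 [712.16075932 111.1378955 ] [712.11781628  42.17114265] 68.96676622562906 ctr 656.1392878006582 76.65451907612963
127 [712.59845941 110.4793038 ] [712.55634269  42.83960759] 67.6397093216751 ctr 656.5774010502868 76.65945569537364
```

send_rows(
  steps=[
    [[0,0,0],[-0.5,0,-20],0.4],
    [[0,0,0],[-0.5,0,-32],0.4],
    [[0,0,0],[-0.5,0,-40],0.4],
    [[0,0,0],[-0.5,0,-45],0.4],
    [[0,0,0],[-0.5,0,-48],0.4],
    [[0,0,0],[-0.5,0,-48.5],0.4],
    [[0,0,0],[-0.5,0,-48.5],0.4],
  ],
)

```text
clock: 19.68
position: [657.2, 77.1, 20.5]
ee_rot: [[1.0, -0.0, 0.002], [-0.0, -1.0, 0.0], [0.002, -0.0, -1.0]]
ft_force: [0.3, 0.5, -0.3]
width: 68.7
```

send_rows(
  steps=[
    [[0,0,0],[0,0,-0.7],0.4],
    [[0,0,0],[0,0,-0.7],0.7],
    [[0,0,0],[0,0,0],0.9],
    [[0,0,0],[0,0,0],1],
    [[0,0,0],[0,0,0],1],
    [[0,0,0],[0,0,30],1],
    [[0,0,0],[0,0,80],1],
    [[0,0,0],[0,0,130],1],
    [[0,0,0],[0,0,130],1],
    [[0,0,0],[0,0,130],1],
  ],
)

```text
clock: 20.92
position: [657.0, 77.0, 150.0]
ee_rot: [[1.0, -0.0, 0.002], [-0.0, -1.0, 0.0], [0.002, -0.0, -1.0]]
ft_force: [-0.2, 0.1, -1.1]
width: 85.4
```

```bash
python3 - <<'E'
from h import *
snap('wrist','w_d5.png');big('w_d5.png','p10.png',240,100,400,260,5)
s=ctrl.observe();print(s['clock'],s['position'],s['ee_rot'][:,0],s['ft_force'],s['width'],s['joint_positions'])
E
```

```text
20.975 [656.51295286  76.9168053  149.09721098] [ 9.99999963e-01 -2.54275772e-04 -9.32925574e-05] [ 0.44448715  0.1933508  -0.22954249] 85.63558806780115 [   8.29869773   30.26391713  -26.85323945   74.99614526   13.46823715
   77.84231191 -108.22449989]
```

View pics/p10.png

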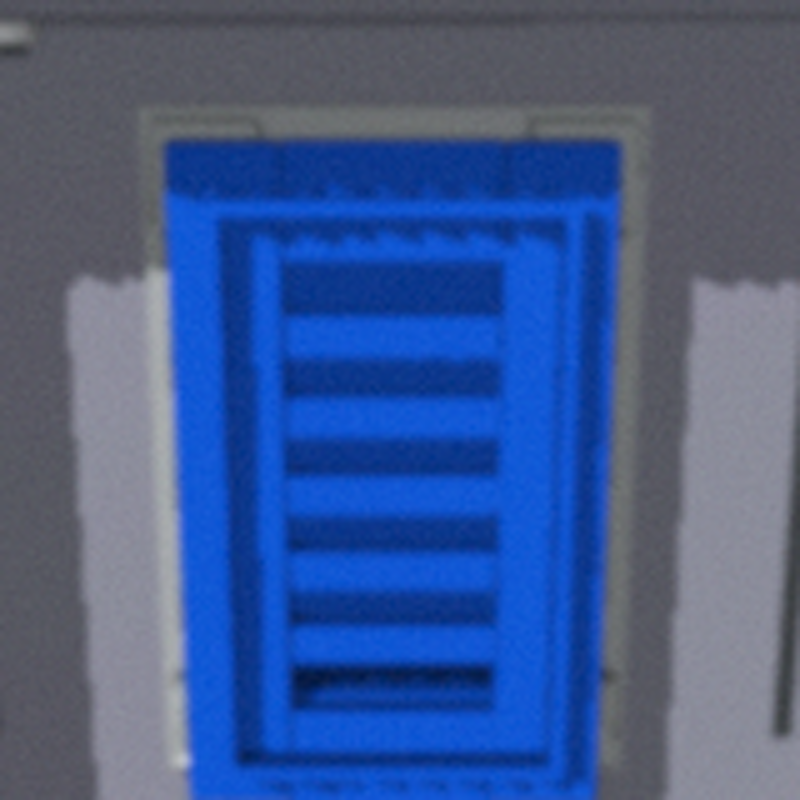

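```bash
python3 - <<'E'
from h import *
big('w_d5.png','p11.png',240,200,400,300,5)
E
```

```text
(no output)
```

View pics/p11.png

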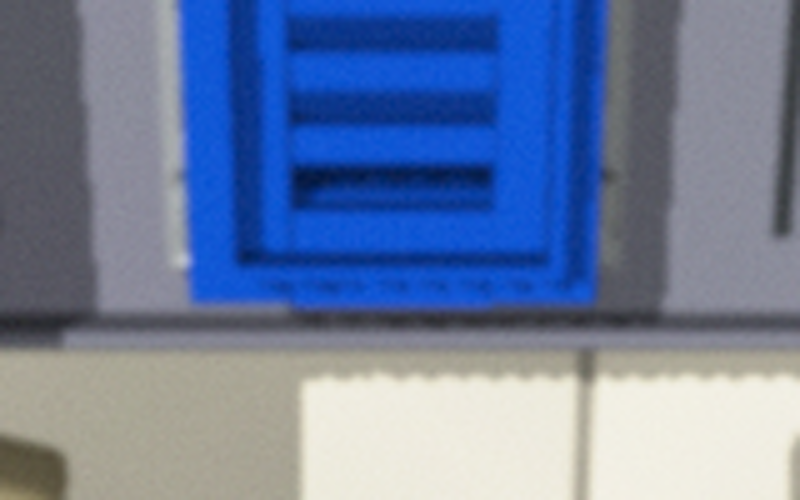

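```bash
python3 - <<'E'
from h import *
c=cam('wrist','w_d5.png')
px=[full(164,142,240,100,5),full(622,142,240,100,5),full(598,304,240,200,5),full(190,302,240,200,5)]
for z in (73,76,79): rect('dish',c,px,z)
px=[full(217,218,240,100,5),full(585,214,240,100,5)]
print([onz(c,p,82) for p in px])
print(ctrl.observe()['position'])
c=cam('wrist','w_place.png')
for z in (20,26):rect('soap',c,[(229,249),(264,253),(254,302),(225,302)],z)
E
```

```text
dish 73 ctr [654.7  77. ] edges [ 70.4 113.3  71.2 112.9] yaw 0.06
dish 76 ctr [655.6  77. ] edges [ 69.6 111.9  70.4 111.6] yaw 0.06
dish 79 ctr [656.6  77. ] edges [ 68.7 110.6  69.5 110.2] yaw 0.06
[array([700.85785737, 103.53038528,  82.        ]), array([701.42487755,  48.22300349,  82.        ])]
[656.51295286  76.9168053  149.09721098]
soap 20 ctr [494.3 179.1] edges [46.4 77.9 40.5 82.6] yaw -13.05
soap 26 ctr [497.8 177.4] edges [45.6 76.7 39.9 81.4] yaw -13.05
```

send_rows(
  steps=[
    [[0,0,-0.05],[-40,25,0],0.6],
    [[0,0,-0.1],[-80,50,0],0.6],
    [[0,0,-0.15],[-120,75,0],0.6],
    [[0,0,-0.2],[-160,100,-20],0.6],
    [[0,0,-0.24],[-163,103,-60],0.6],
    [[0,0,-0.24],[-163,103,-90],0.6],
    [[0,0,-0.24],[-163,103,-90],0.6],
    [[0,0,-0.24],[-163,103,-90],0.6],
  ],
)

```text
clock: 21.98
position: [493.7, 179.9, 59.5]
ee_rot: [[0.971, -0.238, -0.0], [-0.238, -0.971, 0.0], [-0.0, -0.0, -1.0]]
ft_force: [-1.0, 0.9, 0.8]
width: 68.6
```

```bash
python3 - <<'E'
from h import *
snap('wrist','w_s1.png');big('w_s1.png','p12.png',250,110,390,270,5)
s=ctrl.observe();print(s['clock'],s['position'],s['ee_rot'][:,0],s['ft_force'],s['width'],s['joint_positions'])
E
```

```text
22.025 [494.2343993  180.10617195  60.04724544] [ 9.71191989e-01 -2.38297174e-01  7.59695247e-04] [-0.54340723  0.29933251 -0.12800846] 68.19791674648818 [   1.35885984   18.78716118  -29.55463549  103.1226953    10.48512012
   60.74366305 -135.81330819]
```

View pics/w_s1.png

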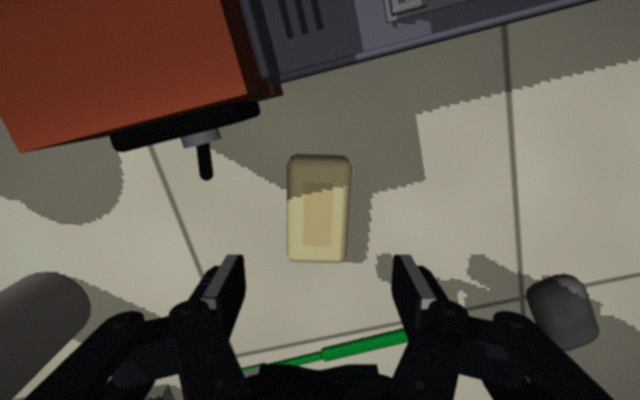

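View pics/p12.png

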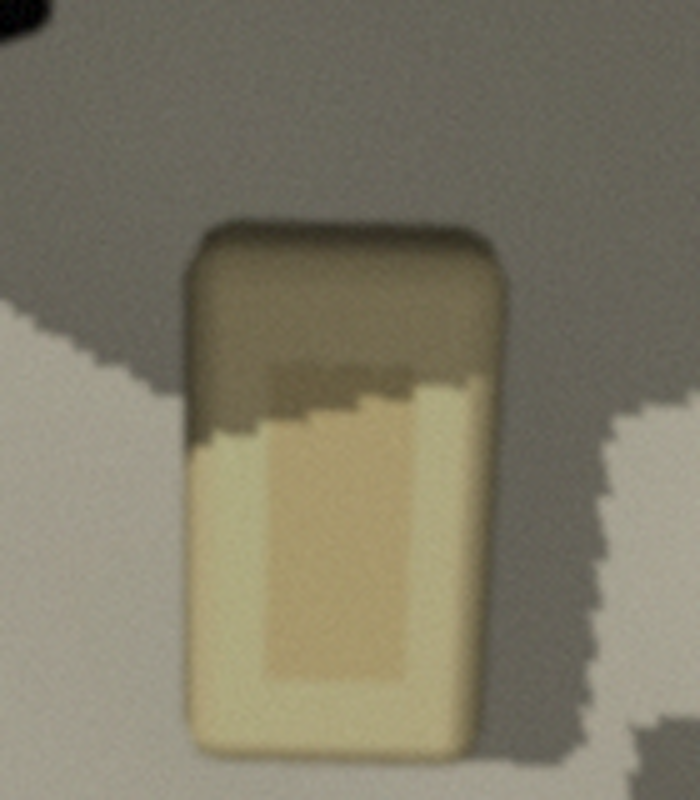

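```bash
python3 - <<'E'
from h import *
c=cam('wrist','w_s1.png')
rect('stamp',c,[full(*p,250,110,5) for p in [(268,365),(414,365),(407,682),(264,682)]],26)
for z in (13,20,26): rect('soap',c,[full(*p,250,110,5) for p in [(187,222),(503,225),(478,762),(187,756)]],z)
t=cam('wrist','w_tray.png')
# heights: stamp corners across views
big('w_tray.png','p13.png',120,110,200,210,6)
P=np.load('pics/w_s1.png.npy');print(P[:,3],np.degrees(np.arctan2(P[1,0],P[0,0])))
E
```

```text
stamp 26 ctr [492.6 180.9] edges [19.6 46.7 20.4 46.8] yaw -14.77
soap 13 ctr [491.5 181.1] edges [43.8 83.2 44.8 82.6] yaw -15.09
soap 20 ctr [493.9 180.5] edges [42.5 80.6 43.5 80. ] yaw -15.09
soap 26 ctr [495.9 180. ] edges [41.3 78.4 42.3 77.8] yaw -15.09
[493.70935507 179.94556831  59.47646129] -13.777366040145434
```

View pics/p13.png

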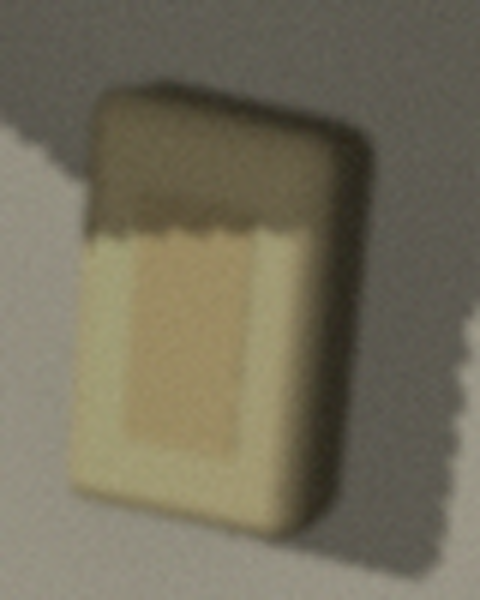

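```bash
python3 - <<'E'
from h import *
c=cam('wrist','w_s1.png');t=cam('wrist','w_tray.png')
for a,b in [((264,682),(125,440)),((407,682),(233,462))]: print(tri([c,t],[full(*a,250,110,5),full(*b,120,110,6)]))
print(ctrl.observe()['position'])
E
```

```text
(array([472.47498088, 196.73278196,  25.77725167]), [np.float64(0.09959657753176303), np.float64(0.09959657753167149)])
(array([468.21405324, 176.82601447,  27.46910341]), [np.float64(0.08679508806069201), np.float64(0.08679508806062909)])
[494.2343993  180.10617195  60.04724544]
```

send_rows(
  squeeze=30,
  steps=[
    [[0,0,-0.019],[0,0.8,-30],0.6],
    [[0,0,-0.019],[0,0.8,-60],0.6],
    [[0,0,-0.019],[0,0.8,-80],0.6],
    [[0,0,-0.019],[0,0.8,-90],0.6],
    [[0,0,-0.019],[0,0.8,-90.5],0.4],
    [[0,0,-0.019],[0,0.8,-90.5],0.2],
    [[0,0,-0.019],[0,0.8,-90.5],0],
    [[0,0,-0.019],[0,0.8,-90.5],-0.2],
    [[0,0,-0.019],[0,0.8,-90.5],-0.2],
    [[0,0,-0.019],[0,0.8,-90.5],-0.2],
    [[0,0,-0.019],[0,0.8,-90.5],-0.2],
    [[0,0,-0.019],[0,0.8,-90.5],-0.2],
  ],
)

```text
clock: 23.52
position: [495.2, 181.2, -29.3]
ee_rot: [[0.966, -0.257, 0.003], [-0.257, -0.966, 0.001], [0.003, -0.002, -1.0]]
ft_force: [-0.3, -0.6, 6.5]
width: 43.5
```

```bash
python3 - <<'E'
from h import *
snap('wrist','w_s2.png')
s=ctrl.observe();print(s['clock'],s['position'],s['ee_rot'][:,0],s['ft_force'],s['width'],s['joint_positions'])
snap('scene','s6.png'); big('s6.png','f6.png',280,180,440,300,5)
E
```

```text
23.575 [495.15599044 181.24775946 -29.24441988] [ 0.96647882 -0.25673356  0.00256377] [-0.35299518  0.33501432  6.47525137] 43.49298587463742 [  -0.98554734   25.7531269   -27.37242972  107.18056012   15.04859227
   50.43598722 -140.54402489]
```

View pics/w_s2.png

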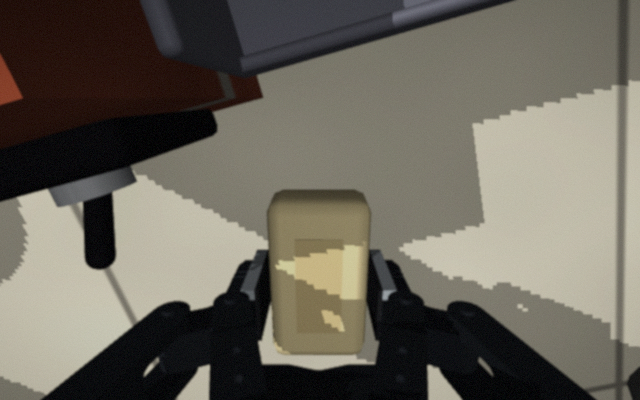

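View pics/f6.png

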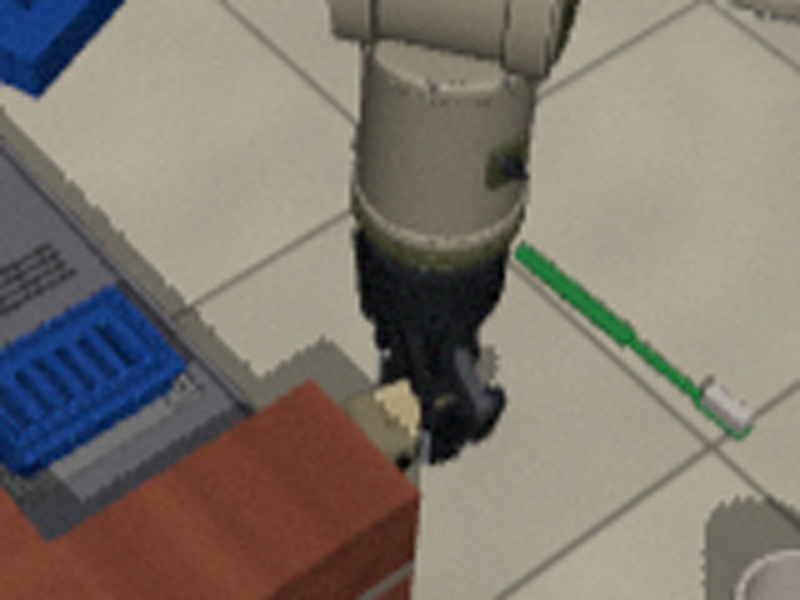

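send_rows(
  steps=[
    [[0,0,0],[0,0,20],-0.2],
    [[0,0,0],[0,0,60],-0.2],
    [[0,0,0],[0,0,110],-0.2],
    [[0,0,0.03],[0,-10,150],-0.2],
    [[0,0,0.1],[40,-40,150],-0.2],
    [[0,0,0.17],[80,-70,150],-0.2],
    [[0,0,0.22],[120,-90,150],-0.2],
    [[0,0,0.26],[160,-104,150],-0.2],
    [[0,0,0.26],[162.8,-104.2,150],-0.2],
    [[0,0,0.26],[162.8,-104.2,130],-0.2],
    [[0,0,0.26],[162.8,-104.2,125],-0.2],
    [[0,0,0.26],[162.8,-104.2,125],-0.2],
  ],
)

```text
clock: 25.12
position: [656.7, 77.6, 95.0]
ee_rot: [[1.0, 0.002, 0.001], [0.002, -1.0, 0.001], [0.001, -0.001, -1.0]]
ft_force: [0.9, -0.3, 0.2]
width: 43.3
```

```bash
python3 - <<'E'
from h import *
snap('wrist','w_s3.png');big('w_s3.png','p14.png',220,120,420,280,4)
s=ctrl.observe();print(s['clock'],s['position'],s['ee_rot'],s['ft_force'],s['width'],s['joint_positions'])
E
```

```text
25.175 [657.29451098  77.53830785  95.7649864 ] [[ 0.99999685  0.00128517  0.00215674]
 [ 0.0012818  -0.99999796  0.00156411]
 [ 0.00215875 -0.00156134 -0.99999645]] [-0.03300011 -1.13437205 -0.56216165] 43.55175249953054 [   8.38744253   32.29538896  -26.52955773   78.99210823   14.47950534
   71.92574252 -108.96444832]
```

View pics/w_s3.png

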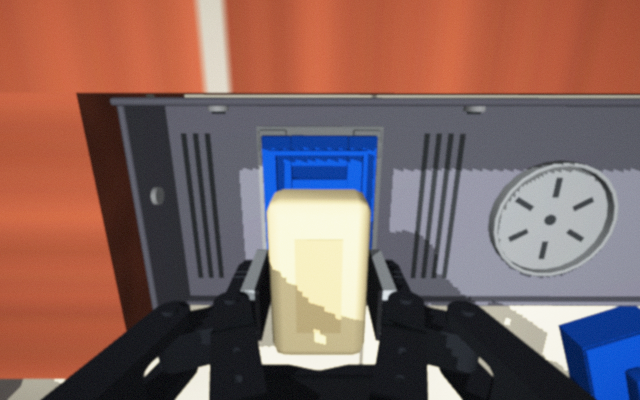

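View pics/p14.png

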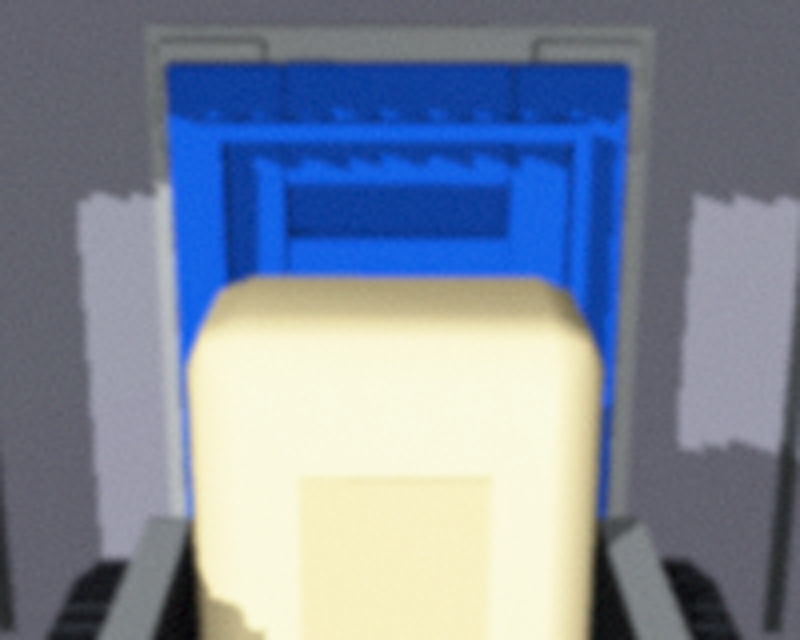

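```bash
python3 - <<'E'
from h import *
c=cam('wrist','w_s3.png')
rect('stamp',c,[full(299,478,220,120,4),full(492,478,220,120,4),(342,333),(295.5,333)],151)
rect('soap',c,[full(190,276,220,120,4),full(602,276,220,120,4),(366,354),(272,354)],145)
print(np.load('pics/w_s3.png.npy')[:,3])
E
```

```text
stamp 151 ctr [654.6  77.4] edges [19.9 46.6 21.2 46.6] yaw 0.23
soap 145 ctr [655.9  77.3] edges [42.4 83.9 46.  83.9] yaw 0.23
[656.70432651  77.57690783  95.01449342]
```

send_rows(
  steps=[
    [[0,0,0],[0.4,-0.3,-20],-0.2],
    [[0,0,0],[0.4,-0.3,-35],-0.2],
    [[0,0,0],[0.4,-0.3,-42],-0.2],
    [[0,0,0],[0.4,-0.3,-46],-0.2],
    [[0,0,0],[0.4,-0.3,-48],-0.2],
    [[0,0,0],[0.4,-0.3,-49],-0.2],
    [[0,0,0],[0.4,-0.3,-49],-0.2],
  ],
)

```text
clock: 26.05
position: [657.9, 77.2, 47.1]
ee_rot: [[1.0, 0.001, 0.003], [0.001, -1.0, 0.002], [0.003, -0.002, -1.0]]
ft_force: [-0.1, 1.2, -0.7]
width: 42.8
```

send_rows(
  steps=[
    [[0,0,0],[0,0,-0.7],-0.2],
    [[0,0,0],[0,0,-0.7],0.1],
    [[0,0,0],[0,0,0],0.3],
    [[0,0,0],[0,0,0],0.4],
    [[0,0,0],[0,0,0],0.4],
    [[0,0,0],[0,0,30],0.4],
    [[0,0,0],[0,0,70],0.4],
    [[0,0,0],[0,0,110],0.4],
    [[0,0,0],[0,0,110],0.4],
    [[0,0,0],[0,0,110],0.4],
  ],
)

```text
clock: 27.3
position: [657.7, 77.1, 156.6]
ee_rot: [[1.0, 0.001, 0.002], [0.001, -1.0, 0.001], [0.002, -0.001, -1.0]]
ft_force: [0.5, -0.3, -0.8]
width: 59.6
```

```bash
python3 - <<'E'
from h import *
snap('wrist','w_s4.png');big('w_s4.png','p15.png',240,100,400,300,4)
s=ctrl.observe();print(s['clock'],s['position'],s['ee_rot'][:,0],s['ft_force'],s['width'],s['joint_positions'])
E
```

```text
27.35 [657.26364372  77.04072662 155.84021258] [9.99998883e-01 1.21174851e-03 8.74966270e-04] [-0.2900165  -0.70003133 -0.10767266] 59.74919735639967 [   8.36673339   30.11267321  -27.00120325   74.36843718   13.38373306
   78.546021   -108.04045229]
```

View pics/p15.png

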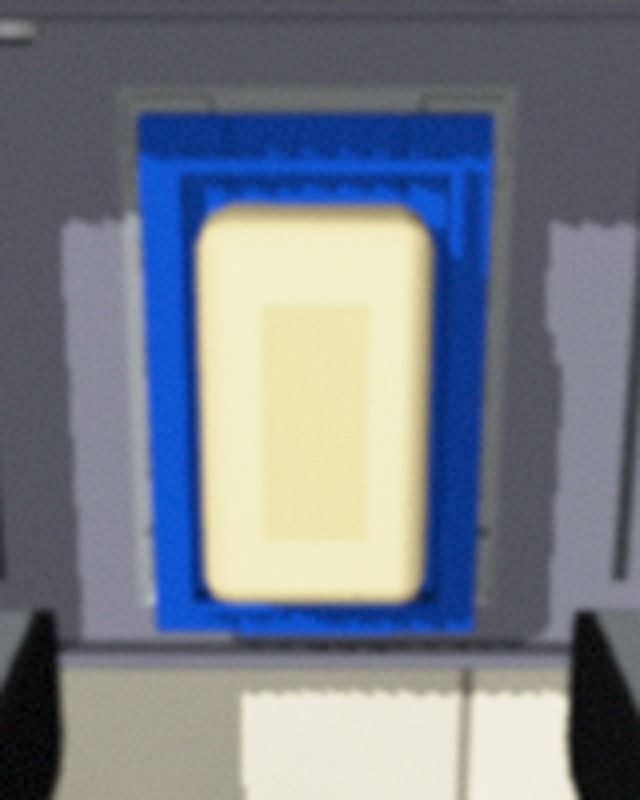

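```bash
python3 - <<'E'
from h import *
c=cam('wrist','w_s4.png')
rect('stamp',c,[full(*p,240,100,4) for p in [(260,305),(370,305),(366,541),(262,541)]],102)
rect('dish',c,[full(*p,240,100,4) for p in [(137,113),(494,113),(474,632),(157,632)]],76)
c=cam('wrist','w_cover.png');big('w_cover.png','p16.png',270,100,370,230,5)
E
```

```text
stamp 102 ctr [656.1  77.2] edges [20.2 46.9 20.2 46.9] yaw -0.17
dish 76 ctr [655.6  77. ] edges [ 69.5 112.1  69.9 112.2] yaw 0.08
```

View pics/p16.png

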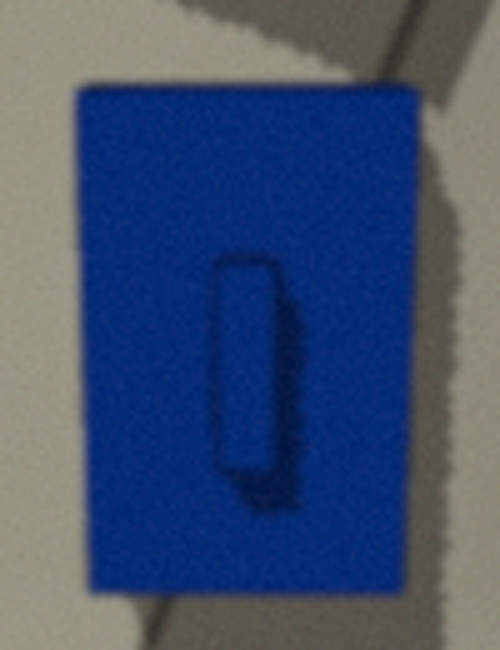

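send_rows(
  steps=[
    [[0,0,0.06],[-28,-47,0],0],
    [[0,0,0.12],[-56,-94,0],0],
    [[0,0,0.18],[-84,-141,0],0],
    [[0,0,0.24],[-112,-188,0],0],
    [[0,0,0.3],[-140,-235,-20],0],
    [[0,0,0.36],[-168,-280,-50],0],
    [[0,0,0.386],[-175,-291,-65],0],
    [[0,0,0.386],[-175,-291,-65],0],
    [[0,0,0.386],[-175,-291,-65],0],
    [[0,0,0.386],[-175,-291,-65],0],
  ],
)

```text
clock: 28.6
position: [483.5, -212.7, 91.5]
ee_rot: [[0.925, 0.379, 0.002], [0.379, -0.925, 0.001], [0.002, -0.001, -1.0]]
ft_force: [0.5, 0.8, -0.3]
width: 42.2
```

```bash
python3 - <<'E'
from h import *
snap('wrist','w_c1.png');big('w_c1.png','p17.png',230,110,410,290,4)
s=ctrl.observe();print(s['clock'],s['position'],s['ee_rot'][:,0],s['ft_force'],s['width'],s['joint_positions'])
E
```

```text
28.65 [ 483.36060002 -212.91070013   91.49903225] [0.925239   0.37937987 0.00192612] [ 0.30631028 -0.88008151  0.10933722] 42.46588338684247 [ 41.75849404  16.35217777 -25.20818085 101.01677539   7.54571501
  64.24612465 -53.54102822]
```

View pics/p17.png

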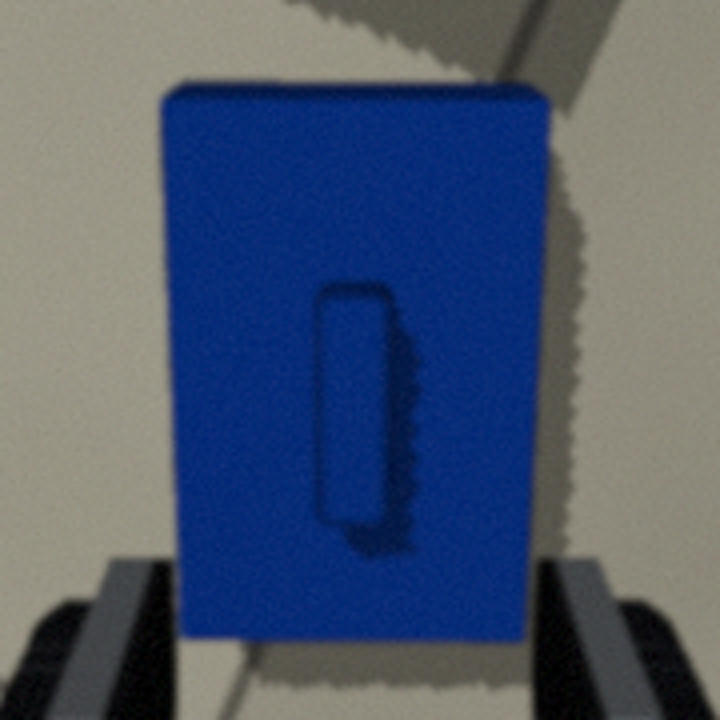

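```bash
python3 - <<'E'
from h import *
c=cam('wrist','w_c1.png');b=cam('wrist','w_cover.png')
top=[full(*p,230,110,4) for p in [(161,100),(550,100),(526,640),(180,638)]]
rect('top',c,top,36)
bar=[full(*p,230,110,4) for p in [(318,294),(389,294),(387,524),(317,522)]]
rect('bar',c,bar,52)
t2=[full(*p,270,100,5) for p in [(78,90),(420,92),(403,594),(90,592)]]
b2=[full(*p,270,100,5) for p in [(212,262),(278,262),(275,472),(217,472)]]
for x,y in zip(top+bar,t2+b2): print(tri([c,b],[x,y])[0].round(1))
P=np.load('pics/w_c1.png.npy');print(P[:,3],np.degrees(np.arctan2(P[1,0],P[0,0])))
E
```

```text
top 36 ctr [ 481.6 -213.3] edges [ 68.9 107.5  69.8 107. ] yaw 22.04
bar 52 ctr [ 482.2 -212.8] edges [12.3 43.3 12.8 42.9] yaw 21.92
[ 519.5 -162.1   44.5]
[ 544.2 -225.4   33.5]
[ 444.8 -265.6   36.1]
[ 419.5 -201.1   37.2]
[ 498.8 -199.    48.3]
[ 503.7 -210.8   48.6]
[ 464.1 -226.7   51.6]
[ 458.9 -215.5   49.5]
[ 483.5123057  -212.71908861   91.53960518] 22.3023211828924
```

send_rows(
  squeeze=30,
  steps=[
    [[0,0.002,-0.005],[0,-0.2,-30],0],
    [[0,0.002,-0.005],[0,-0.2,-60],0],
    [[0,0.002,-0.005],[0,-0.2,-80],0],
    [[0,0.002,-0.005],[0,-0.2,-87],0],
    [[0,0.002,-0.005],[0,-0.2,-89],-0.2],
    [[0,0.002,-0.005],[0,-0.2,-89],-0.4],
    [[0,0.002,-0.005],[0,-0.2,-89],-0.6],
    [[0,0.002,-0.005],[0,-0.2,-89],-0.8],
    [[0,0.002,-0.005],[0,-0.2,-89],-0.9],
    [[0,0.002,-0.005],[0,-0.2,-89],-0.9],
    [[0,0.002,-0.005],[0,-0.2,-89],-0.9],
    [[0,0.002,-0.005],[0,-0.2,-89],-0.9],
  ],
)

```text
clock: 30.15
position: [484.0, -213.4, 3.4]
ee_rot: [[0.927, 0.375, 0.001], [0.375, -0.927, 0.0], [0.001, -0.0, -1.0]]
ft_force: [-0.2, 0.0, 5.5]
width: 13.0
```

```bash
python3 - <<'E'
from h import *
snap('wrist','w_c2.png')
s=ctrl.observe();print(s['clock'],s['position'],s['ee_rot'],s['ft_force'],s['width'],s['joint_positions'])
E
```

```text
30.2 [ 484.05971564 -213.42863144    3.38034564] [[ 9.27156356e-01  3.74673338e-01  9.90794454e-04]
 [ 3.74673053e-01 -9.27156883e-01  4.65636127e-04]
 [ 1.09308334e-03 -6.04935115e-05 -9.99999401e-01]] [-0.22458901  1.49493164  6.36925334] 12.97127945132817 [ 40.29182708  22.59820161 -23.97862235 105.67563543  11.08047409
  53.97047003 -56.5925542 ]
```

View pics/w_c2.png

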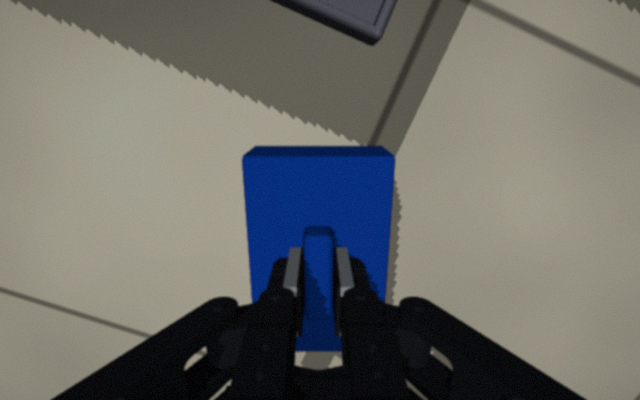

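send_rows(
  squeeze=45,
  steps=[
    [[0,0,0],[0,0,0],-0.95],
    [[0,0,0],[0,0,20],-0.95],
    [[0,0,0],[0,0,60],-0.95],
    [[0,0,0],[0,0,110],-0.95],
    [[0,0,-0.05],[20,35,150],-0.95],
    [[0,0,-0.11],[48,82,155],-0.95],
    [[0,0,-0.17],[76,129,155],-0.95],
    [[0,0,-0.23],[104,176,155],-0.95],
    [[0,0,-0.29],[132,223,155],-0.95],
    [[0,0,-0.35],[160,270,155],-0.95],
    [[0,0,-0.384],[173.5,290.4,150],-0.95],
    [[0,0,-0.384],[173.5,290.4,145],-0.95],
  ],
)

```text
clock: 31.7
position: [657.3, 80.1, 147.1]
ee_rot: [[1.0, 0.004, -0.001], [0.004, -1.0, 0.002], [-0.001, -0.002, -1.0]]
ft_force: [-0.5, -0.7, -1.6]
width: 12.9
```

send_rows(
  steps=[
    [[0,0,0],[0,0,0],-0.95],
    [[0,0,0],[0,0,0],-0.95],
    [[0,0,0],[0,0,0],-0.95],
  ],
)

```text
clock: 32.08
position: [657.3, 78.9, 147.6]
ee_rot: [[1.0, 0.003, 0.0], [0.003, -1.0, 0.001], [0.0, -0.001, -1.0]]
ft_force: [0.3, 0.4, -1.2]
width: 12.9
```

```bash
python3 - <<'E'
from h import *
snap('wrist','w_c3.png');big('w_c3.png','p18.png',220,120,420,280,4)
s=ctrl.observe();print(s['clock'],s['position'],s['ee_rot'],s['ft_force'],s['width'],s['joint_positions'])
snap('scene','s7.png'); big('s7.png','f7.png',180,120,380,270,4)
E
```

```text
32.125 [657.36554636  79.10199357 147.59459815] [[ 9.99995967e-01  2.83585406e-03  1.53671676e-04]
 [ 2.83567208e-03 -9.99995293e-01  1.17172027e-03]
 [ 1.56993781e-04 -1.17127978e-03 -9.99999302e-01]] [ 0.32848341 -0.06868691  0.04518919] 12.80643925086707 [   9.16730961   30.73166064  -28.50631471   74.88542037   14.38090831
   77.88288786 -108.76887876]
```

View pics/w_c3.png

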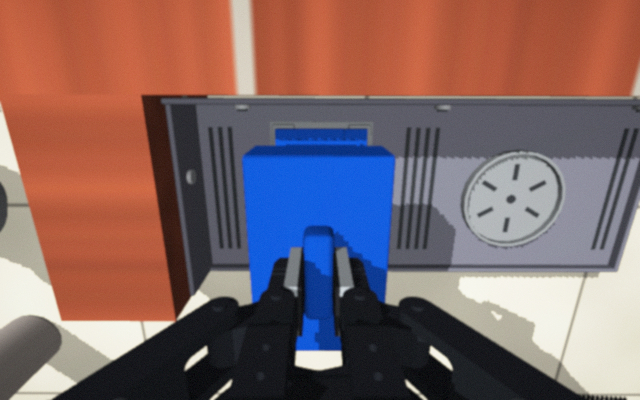

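View pics/f7.png

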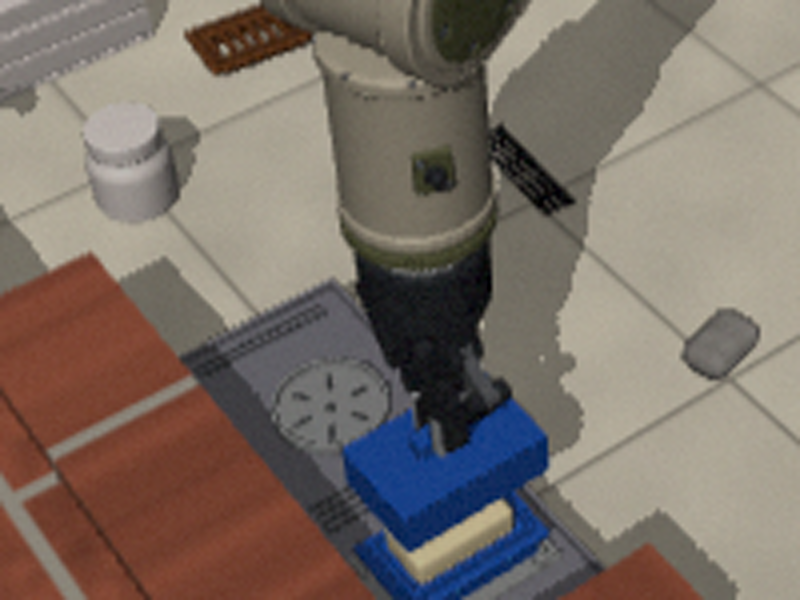

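View pics/p18.png

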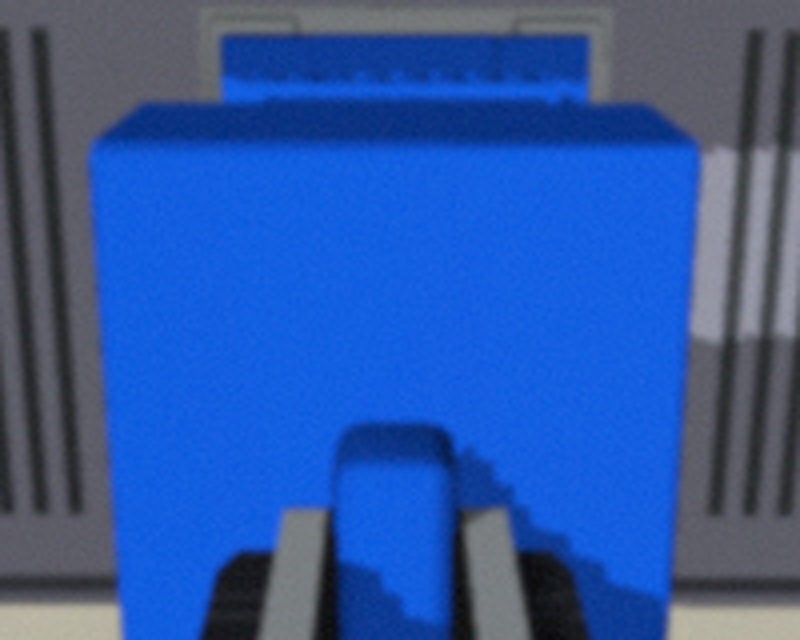

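```bash
python3 - <<'E'
from h import *
big('w_c3.png','p19.png',220,280,420,380,4)
E
```

```text
(no output)
```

View pics/p19.png

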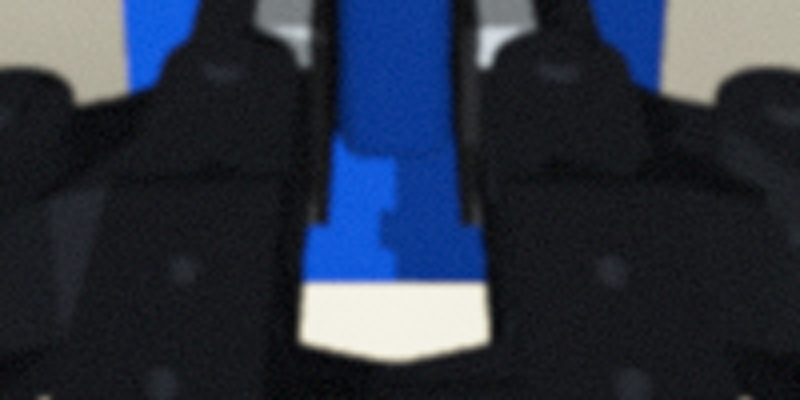

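```bash
python3 - <<'E'
from h import *
c=cam('wrist','w_c3.png')
for z in (177,180,183):
    rect('cover',c,[full(*p,220,120,4) for p in [(90,146),(700,146),(651,921),(140,921)]],z)
rect('bar?',c,[full(335,464,220,120,4),full(450,464,220,120,4),full(450,155,220,280,4),full(340,155,220,280,4)],196)
d=[full(220,36,220,120,4),full(590,36,220,120,4)]
print([onz(c,p,76) for p in d])
P=np.load('pics/w_c3.png.npy');print(P[:,3])
E
```

```text
cover 177 ctr [653.4  78.8] edges [ 70.4 109.9  72.  109.9] yaw 0.18
cover 180 ctr [655.1  78.8] edges [ 69.  107.7  70.6 107.7] yaw 0.18
cover 183 ctr [656.7  78.8] edges [ 67.6 105.5  69.2 105.5] yaw 0.18
bar? 196 ctr [655.5  78.9] edges [12.5 42.8 13.1 42.8] yaw 0.51
[array([711.38242782, 111.90656123,  76.        ]), array([711.5540107 ,  42.33479099,  76.        ])]
[657.3275036   78.88079479 147.55117549]
```

send_rows(
  steps=[
    [[0,0,-0.003],[0.4,-1.9,0],-0.95],
    [[0,0,-0.003],[0.4,-1.9,-5],-0.95],
    [[0,0,-0.003],[0.4,-1.9,-20],-0.95],
    [[0,0,-0.003],[0.4,-1.9,-35],-0.95],
    [[0,0,-0.003],[0.4,-1.9,-48],-0.95],
    [[0,0,-0.003],[0.4,-1.9,-52],-0.95],
    [[0,0,-0.003],[0.4,-1.9,-52],-0.95],
    [[0,0,-0.003],[0.4,-1.9,-52],-0.95],
  ],
)

```text
clock: 33.17
position: [658.2, 77.6, 96.2]
ee_rot: [[1.0, 0.0, 0.001], [0.0, -1.0, 0.001], [0.001, -0.001, -1.0]]
ft_force: [0.3, 0.4, -0.6]
width: 12.5
```

```bash
python3 - <<'E'
from h import *
snap('wrist','w_c4.png');big('w_c4.png','p20.png',220,120,420,280,4)
s=ctrl.observe();print(s['clock'],s['position'],s['ee_rot'][:,0],s['ft_force'],s['width'])
snap('scene','s8.png'); big('s8.png','f8.png',220,180,340,290,6)
E
```

```text
33.225 [658.2172346   77.5359833   96.27606876] [ 9.99999169e-01 -1.82513335e-05  1.28932845e-03] [-0.56170429  0.33347439 -1.16129384] 12.934169713853514
```

View pics/p20.png

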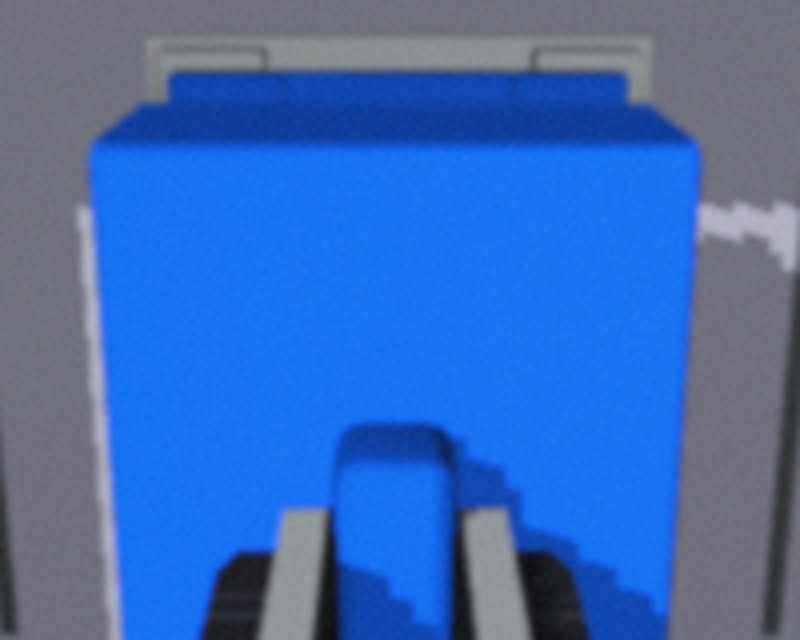

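View pics/f8.png

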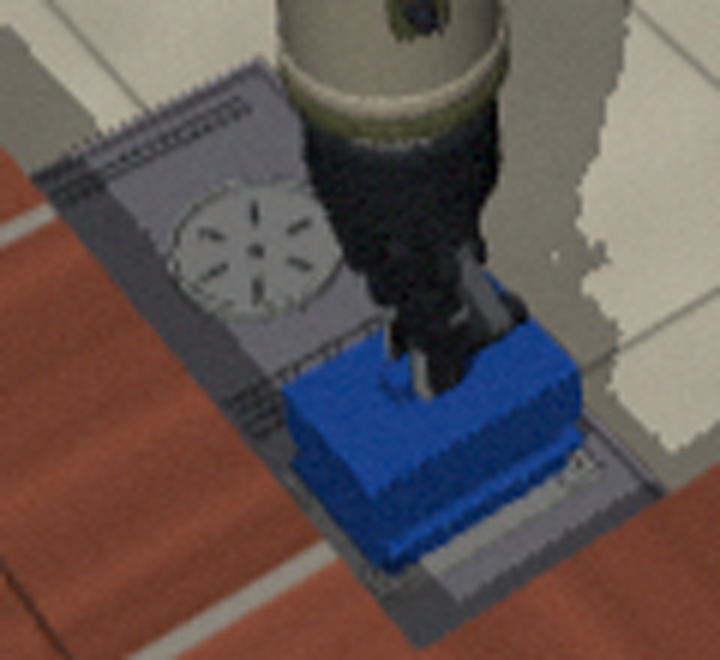

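send_rows(
  steps=[
    [[0,0,0],[-0.4,-0.5,-3],-0.95],
    [[0,0,0],[-0.4,-0.5,-7],-0.95],
    [[0,0,0],[-0.4,-0.5,-11],-0.95],
    [[0,0,0],[-0.4,-0.5,-14],-0.95],
    [[0,0,0],[-0.4,-0.5,-16],-0.95],
    [[0,0,0],[-0.4,-0.5,-16.8],-0.95],
    [[0,0,0],[-0.4,-0.5,-16.8],-0.95],
  ],
)

```text
clock: 34.15
position: [657.8, 77.1, 79.6]
ee_rot: [[1.0, 0.0, 0.001], [0.0, -1.0, 0.001], [0.001, -0.001, -1.0]]
ft_force: [-0.9, -0.1, -0.5]
width: 12.5
```

send_rows(
  steps=[
    [[0,0,0],[0,0,-0.8],-0.95],
    [[0,0,0],[0,0,-0.8],-0.6],
    [[0,0,0],[0,0,0],-0.3],
    [[0,0,0],[0,0,0],-0.2],
    [[0,0,0],[0,0,0],-0.2],
    [[0,0,0],[0,0,25],-0.2],
    [[0,0,0],[0,0,70],0],
    [[0,0,0],[0,0,110],0],
    [[0,0,0],[0,0,110],0],
    [[0,0,0],[0,0,110],0],
  ],
)

```text
clock: 35.4
position: [657.6, 77.0, 189.0]
ee_rot: [[1.0, 0.0, 0.001], [0.0, -1.0, 0.001], [0.001, -0.001, -1.0]]
ft_force: [-0.8, -0.2, -0.7]
width: 43.1
```

```bash
python3 - <<'E'
from h import *
snap('wrist','w_c5.png');big('w_c5.png','p21.png',230,90,410,290,4)
s=ctrl.observe();print(s['clock'],s['position'],s['ee_rot'][:,0],s['ft_force'],s['width'])
snap('scene','s9.png'); big('s9.png','f9.png',220,180,340,290,6)
E
```

```text
35.45 [657.25716384  76.84519982 188.23475801] [ 9.99999910e-01  1.25893714e-04 -4.05326164e-04] [-0.09458234 -0.16577551 -0.32971006] 42.79215534222436
```

View pics/p21.png

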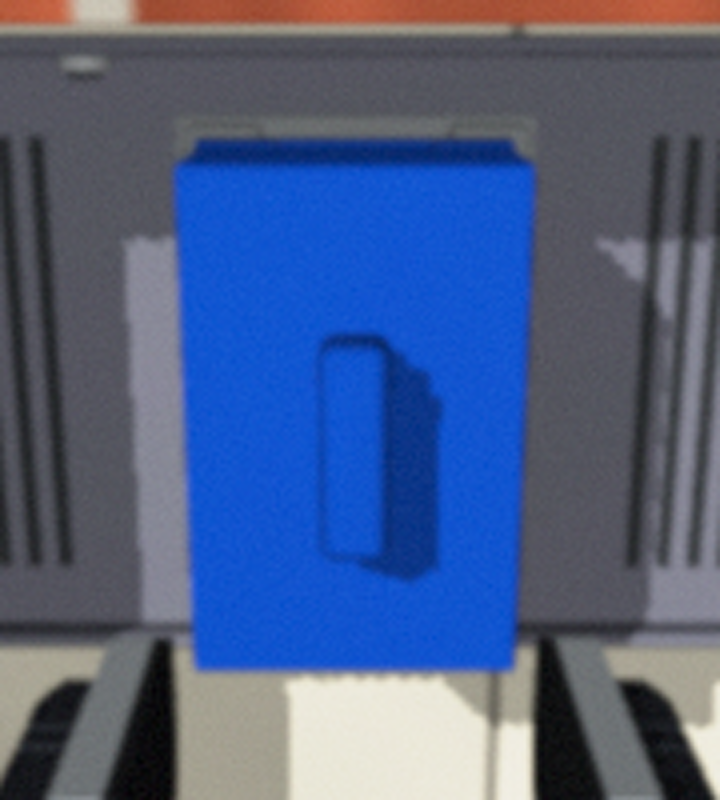

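View pics/f9.png

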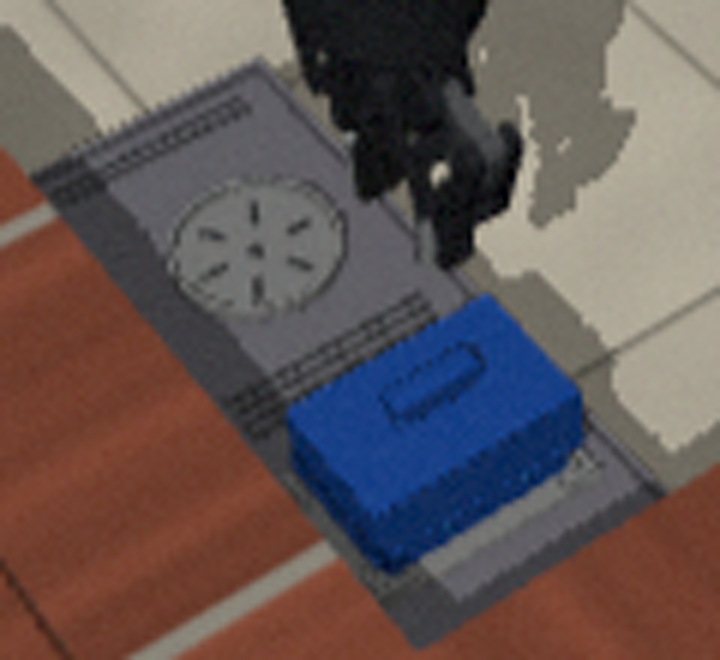

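```bash
python3 - <<'E'
from h import *
c=cam('wrist','w_c5.png')
for z in (109,112,115): rect('cover',c,[full(*p,230,90,4) for p in [(176,167),(536,166),(515,670),(195,670)]],z)
s=cam('scene')
tl=[full(486,293,220,180,6),full(583,388,220,180,6),full(378,516,220,180,6),full(288,408,220,180,6)]
rect('scene cover',s,tl,112)
E
```

```text
cover 109 ctr [654.6  76.9] edges [ 70.1 109.   70.4 108.8] yaw -0.1
cover 112 ctr [655.5  76.9] edges [ 69.3 107.7  69.6 107.6] yaw -0.1
cover 115 ctr [656.5  76.9] edges [ 68.5 106.5  68.8 106.3] yaw -0.1
scene cover 112 ctr [655.8  78.1] edges [ 69.4 108.   70.7 105. ] yaw -179.4
```

send_rows(
  steps=[
    [[0,0,0.04],[-26,45,0],1],
    [[0,0,0.08],[-52,90,0],1],
    [[0,0,0.12],[-78,135,0],1],
    [[0,0,0.16],[-104,180,0],1],
    [[0,0,0.2],[-130,225,0],1],
    [[0,0,0.24],[-156,270,0],1],
    [[0,0,0.26],[-182,310,0],1],
    [[0,0,0.26],[-198,337,0],1],
    [[0,0,0.26],[-198,337,0],1],
    [[0,0,0.26],[-198,337,0],1],
    [[0,0,0.26],[-198,337,0],1],
  ],
)

```text
clock: 36.88
position: [460.3, 412.2, 187.4]
ee_rot: [[0.967, 0.255, -0.001], [0.255, -0.967, -0.0], [-0.001, 0.0, -1.0]]
ft_force: [-0.3, -0.9, -0.5]
width: 85.5
```

```bash
python3 - <<'E'
from h import *
snap('wrist','w_u1.png');big('w_u1.png','p22.png',230,90,410,260,4)
s=ctrl.observe();print(s['clock'],s['position'],s['ee_rot'][:,0],s['ft_force'],s['width'],s['joint_positions'])
E
```

```text
36.925 [460.23351301 412.37178037 187.57856298] [ 0.96700277  0.25476286 -0.00123895] [-0.077725   -0.65779115 -0.51133659] 85.3501273162734 [ -17.5397522    25.94360334  -38.73733306   78.85570983   16.04676136
   80.77950739 -131.23838231]
```

View pics/w_u1.png

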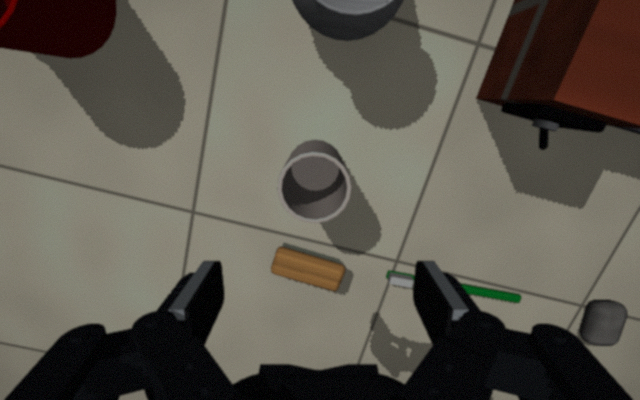

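View pics/p22.png

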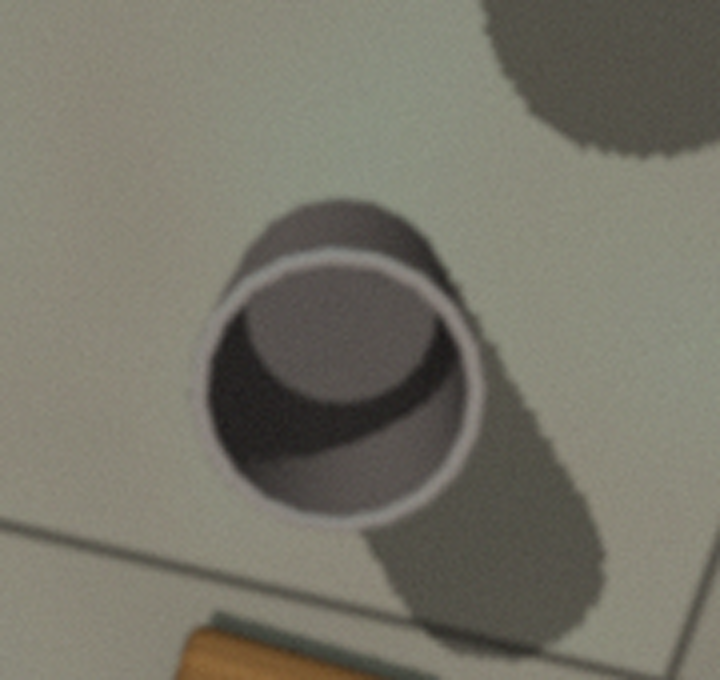

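```bash
python3 - <<'E'
from h import *
c=cam('wrist','w_u1.png');t=cam('top')
e=[onz(c,full(*p,230,90,4),95) for p in [(196,388),(485,388),(341,247),(338,530)]]
e=np.array(e)[:,:2];print(e.round(1),(e[0]+e[1])/2,(e[2]+e[3])/2,np.linalg.norm(e[0]-e[1]),np.linalg.norm(e[2]-e[3]))
print(tri([c,t],[full(340,386,230,90,4),full(124,380,130,110,4)]))
print(np.load('pics/w_u1.png.npy')[:,3], onz(c,(308,268),15))
E
```

```text
[[454.7 446. ]
 [470.5 386. ]
 [492.  423.5]
 [430.8 408.3]] [462.59122641 415.99426875] [461.38422465 415.91360995] 62.114599627759524 63.100035203735466
(array([460.44339396, 416.34595728,  87.97091236]), [np.float64(0.8608269133579726), np.float64(0.8608269133579207)])
[460.30126654 412.18976202 187.38814266] [340.64265151 393.56653949  15.        ]
```

send_rows(
  steps=[
    [[0,0,0],[1.6,3.7,-10],1],
    [[0,0,0],[1.6,3.7,-50],1],
    [[0,0,0],[1.6,3.7,-80],1],
    [[0,0,0],[1.6,3.7,-100],1],
    [[0,0,0],[1.6,3.7,-115],1],
    [[0,0,0],[1.6,3.7,-125],1],
    [[0,0,0],[1.6,3.7,-125],1],
  ],
)

```text
clock: 37.8
position: [461.8, 416.0, 62.3]
ee_rot: [[0.967, 0.255, -0.002], [0.255, -0.967, -0.0], [-0.002, 0.0, -1.0]]
ft_force: [1.1, 0.4, 0.2]
width: 85.5
```

```bash
python3 - <<'E'
from h import *
snap('wrist','w_u2.png')
s=ctrl.observe();print(s['clock'],s['position'],s['ee_rot'][:,0],s['ft_force'],s['width'],s['joint_positions'])
snap('scene','s10.png');big('s10.png','f10.png',360,220,500,360,5)
E
```

```text
37.85 [462.02848051 416.32469353  62.98409776] [ 9.66994242e-01  2.54797096e-01 -7.58693513e-04] [-0.00148695 -0.00984619 -0.81140309] 85.4106170884215 [ -18.55732195   31.67768172  -36.86867432   87.47992743   19.88112196
   67.53517508 -134.21649183]
```

View pics/w_u2.png

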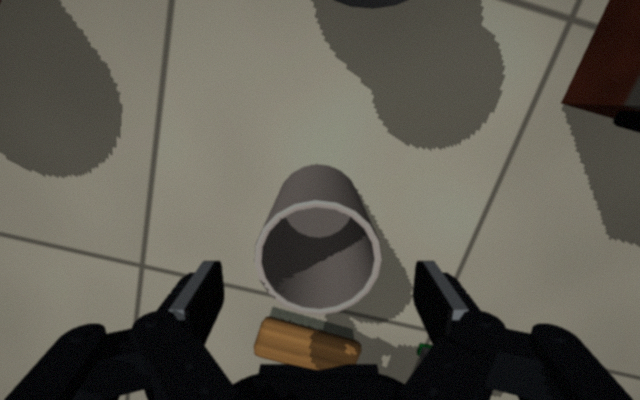

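View pics/f10.png

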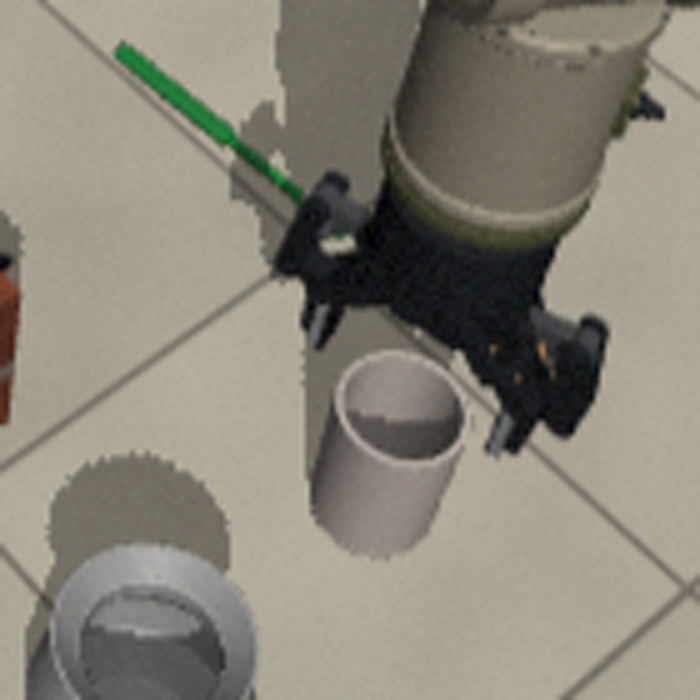

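send_rows(
  squeeze=40,
  steps=[
    [[0,0,0],[0,0,-20],1],
    [[0,0,0],[0,0,-38],1],
    [[0,0,0],[0,0,-45],1],
    [[0,0,0],[0,0,-47],0.8],
    [[0,0,0],[0,0,-47],0.6],
    [[0,0,0],[0,0,-47],0.4],
    [[0,0,0],[0,0,-47],0.3],
    [[0,0,0],[0,0,-47],0.3],
    [[0,0,0],[0,0,-47],0.3],
    [[0,0,0],[0,0,-47],0.3],
  ],
)

```text
clock: 39.15
position: [462.7, 416.9, 17.1]
ee_rot: [[0.967, 0.255, 0.001], [0.255, -0.967, 0.002], [0.001, -0.001, -1.0]]
ft_force: [-0.0, -1.7, 6.0]
width: 64.1
```

```bash
python3 - <<'E'
from h import *
snap('wrist','w_u3.png')
s=ctrl.observe();print(s['clock'],s['position'],s['ee_rot'],s['ft_force'],s['width'],s['joint_positions'])
snap('scene','s11.png');big('s11.png','f11.png',360,220,500,360,5)
E
```

```text
39.2 [462.69917059 416.86733116  17.12500307] [[ 9.67034892e-01  2.54642749e-01  7.67493365e-04]
 [ 2.54641413e-01 -9.67034369e-01  1.51005378e-03]
 [ 1.12671671e-03 -1.26483910e-03 -9.99998565e-01]] [-0.30648759 -1.44245656  6.80942714] 63.93306957265485 [ -19.27645133   34.39629918  -35.75157377   89.8103141    21.76017992
   62.79140813 -135.54703665]
```

View pics/w_u3.png

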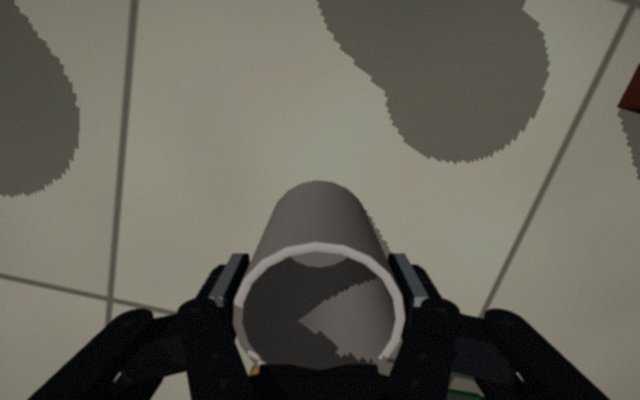

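View pics/f11.png

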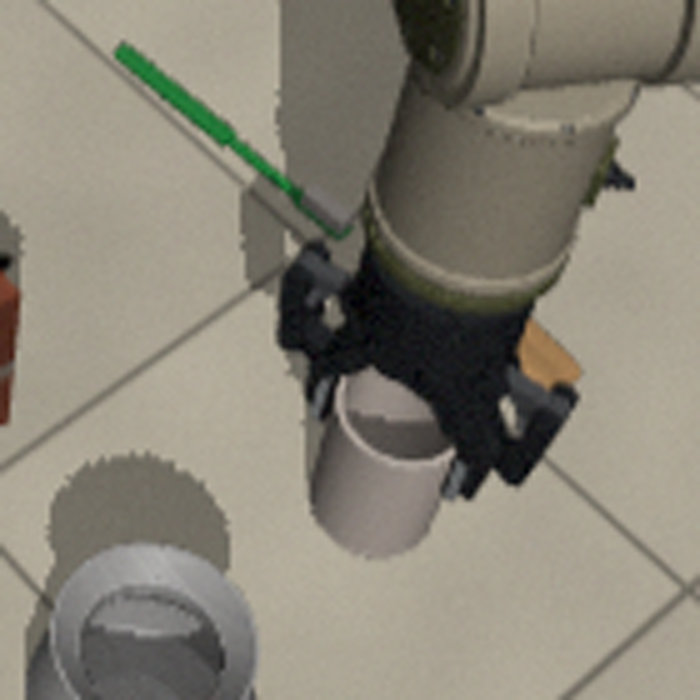

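send_rows(
  squeeze=60,
  steps=[
    [[0,0,0],[0,0,0],0.2],
    [[0,0,0],[0,0,20],0.2],
    [[0,0,0],[0,0,60],0.2],
    [[0,0,0],[0,0,110],0.2],
    [[0,0,-0.02],[0,-30,150],0.2],
    [[0,0,-0.06],[5,-80,155],0.2],
    [[0,0,-0.1],[10,-130,155],0.2],
    [[0,0,-0.14],[15,-180,155],0.2],
    [[0,0,-0.18],[20,-230,155],0.2],
    [[0,0,-0.22],[25,-280,155],0.2],
    [[0,0,-0.25],[30,-330,155],0.2],
    [[0,0,-0.258],[40,-380,155],0.2],
  ],
)

```text
clock: 40.75
position: [502.3, 35.8, 173.1]
ee_rot: [[1.0, -0.0, 0.002], [-0.0, -1.0, 0.001], [0.002, -0.001, -1.0]]
ft_force: [1.3, -0.0, -1.9]
width: 63.5
```

Still holding (63.5 mm). On to a hover above the cup holder.

send_rows(
  steps=[
    [[0,0,0],[10,-50,0],0.2],
    [[0,0,0],[30,-95,0],0.2],
    [[0,0,0],[70,-120,0],0.2],
    [[0,0,0],[110,-124.5,0],0.2],
    [[0,0,0],[145,-124.5,0],0.2],
    [[0,0,0],[148.7,-124.5,-20],0.2],
    [[0,0,0],[148.7,-124.5,-50],0.2],
    [[0,0,0],[148.7,-124.5,-60],0.2],
    [[0,0,0],[148.7,-124.5,-60],0.2],
    [[0,0,0],[148.7,-124.5,-60],0.2],
  ],
)

```text
clock: 42.0
position: [651.5, -88.7, 114.7]
ee_rot: [[1.0, -0.0, 0.004], [-0.0, -1.0, 0.001], [0.004, -0.001, -1.0]]
ft_force: [0.8, 0.5, -2.3]
width: 63.6
```

```bash
python3 - <<'E'
from h import *
snap('wrist','w_u4.png')
s=ctrl.observe();print(s['clock'],s['position'],s['ee_rot'],s['ft_force'],s['width'],s['joint_positions'])
snap('scene','s12.png');big('s12.png','f12.png',190,120,350,270,5)
E
```

```text
42.05 [651.62762813 -88.77139258 114.7810341 ] [[ 9.99991986e-01 -1.34631545e-04  4.00126120e-03]
 [-1.38469002e-04 -9.99999531e-01  9.58800286e-04]
 [ 4.00113024e-03 -9.59346652e-04 -9.99991535e-01]] [ 1.58864155 -0.053542   -2.16535081] 63.25866657886349 [ 19.79850652  30.09370452 -21.68686624  78.72843285  11.10860115
  73.04086717 -92.4314691 ]
```

View pics/w_u4.png

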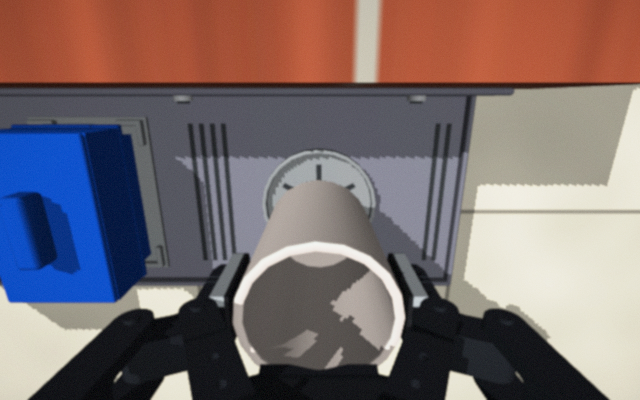

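View pics/f12.png

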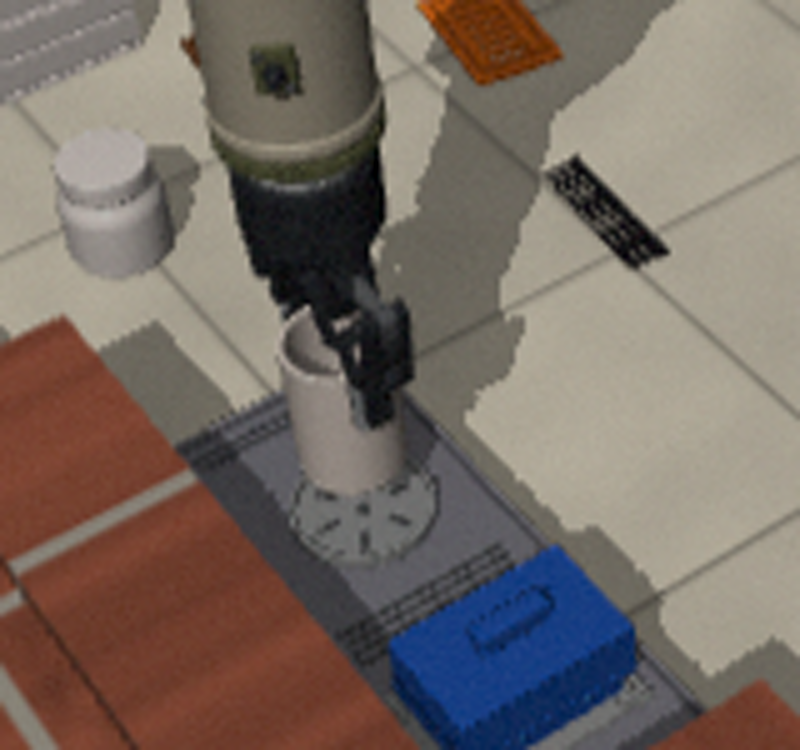

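```bash
python3 - <<'E'
from h import *
c=cam('wrist','w_u4.png')
print('foot far',onz(c,(319,180.5),97.7)-[29,0,0])
print('rim far',onz(c,(319,242.5),192.7)-[32,0,0])
e=[onz(c,p,192.7) for p in [(234,315),(406,315)]];print(e,(e[0]+e[1])/2)
print('holder', [onz(c,p,59) for p in [(319,149.5),(263,200),(376,197)]])
# same for pre-grasp consistency
d=cam('wrist','w_u3.png')
print('pre foot far',onz(d,(319,180.5),0),np.load('pics/w_u3.png.npy')[:,3])
E
```

```text
foot far [650.27476253 -89.19118244  97.7       ]
rim far [649.14514885 -89.06213506 192.7       ]
[array([652.02282687, -57.81842144, 192.7       ]), array([ 652.0506731, -121.042702 ,  192.7      ])] [652.03674998 -89.43056172 192.7       ]
holder [array([692.57693268, -89.23818345,  59.        ]), array([654.54283351, -47.0356399 ,  59.        ]), array([ 656.90181564, -132.08351111,   59.        ])]
pre foot far [489.60367032 423.527593     0.        ] [462.67718116 416.88813877  17.10916672]
```

send_rows(
  steps=[
    [[0,0.003,0],[-0.5,0,-15],0.2],
    [[0,0.003,0],[-0.5,0,-28],0.2],
    [[0,0.003,0],[-0.5,0,-37],0.2],
    [[0,0.003,0],[-0.5,0,-42],0.2],
    [[0,0.003,0],[-0.5,0,-44],0.2],
    [[0,0.003,0],[-0.5,0,-44.7],0.2],
    [[0,0.003,0],[-0.5,0,-44.7],0.2],
  ],
)

```text
clock: 42.98
position: [651.4, -88.7, 70.4]
ee_rot: [[1.0, -0.0, 0.002], [-0.0, -1.0, 0.001], [0.002, -0.001, -1.0]]
ft_force: [0.1, 0.4, -2.0]
width: 63.5
```

send_rows(
  steps=[
    [[0,0,0],[0,0,-1],0.2],
    [[0,0,0],[0,0,-1.2],0.2],
    [[0,0,0],[0,0,-1.2],0.2],
  ],
)

```text
clock: 43.35
position: [651.8, -88.8, 70.3]
ee_rot: [[1.0, -0.0, 0.003], [-0.0, -1.0, 0.001], [0.003, -0.001, -1.0]]
ft_force: [-2.6, -0.0, 5.5]
width: 63.5
```

Contact with the holder floor, 5.5 N. Releasing and rising.

send_rows(
  steps=[
    [[0,0,0],[0,0,0],0.6],
    [[0,0,0],[0,0,0],0.9],
    [[0,0,0],[0,0,0],1],
    [[0,0,0],[0,0,0],1],
    [[0,0,0],[0,0,25],1],
    [[0,0,0],[0,0,65],1],
    [[0,0,0],[0,0,110],1],
    [[0,0,0],[-40,0,150],1],
    [[0,0,0],[-60,0,150],1],
    [[0,0,0],[-60,0,150],1],
  ],
)

```text
clock: 44.6
position: [591.3, -89.1, 221.4]
ee_rot: [[1.0, -0.001, 0.004], [-0.001, -1.0, -0.0], [0.004, 0.0, -1.0]]
ft_force: [-0.3, -0.3, -0.7]
width: 85.2
```

```bash
python3 - <<'E'
from h import *
snap('wrist','w_u5.png');big('w_u5.png','p23.png',200,60,400,220,4)
s=ctrl.observe();print(s['clock'],s['position'],s['ft_force'],s['width'])
snap('scene','s13.png');big('s13.png','f13.png',190,150,350,290,5);snap('top','top2.png')
E
```

```text
44.65 [591.65641115 -89.01304772 220.56162214] [0.37785849 0.16575074 0.29373994] 85.47614057050255
```

View pics/w_u5.png

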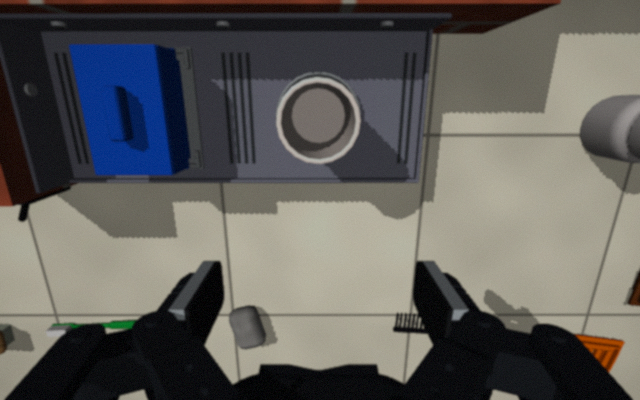

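View pics/f13.png

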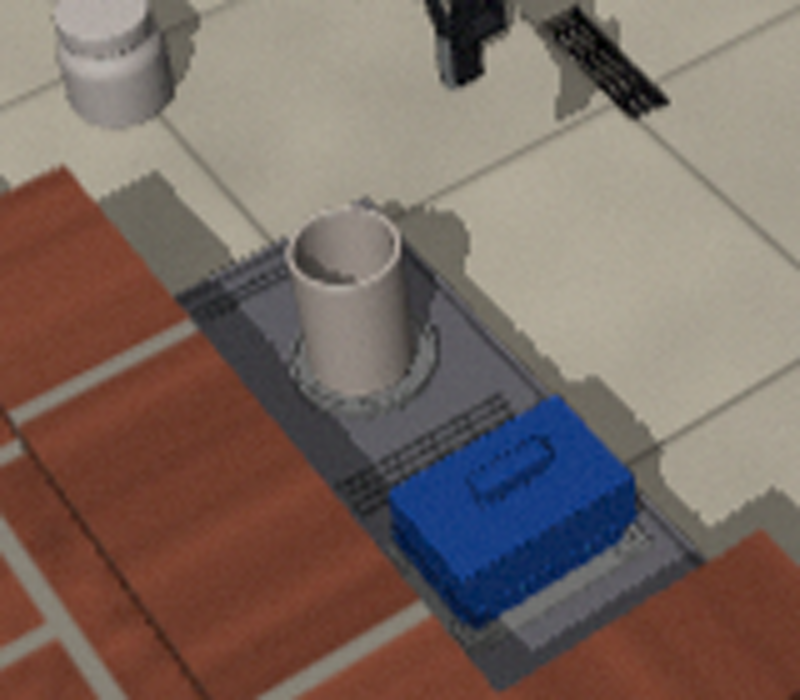

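View pics/top2.png

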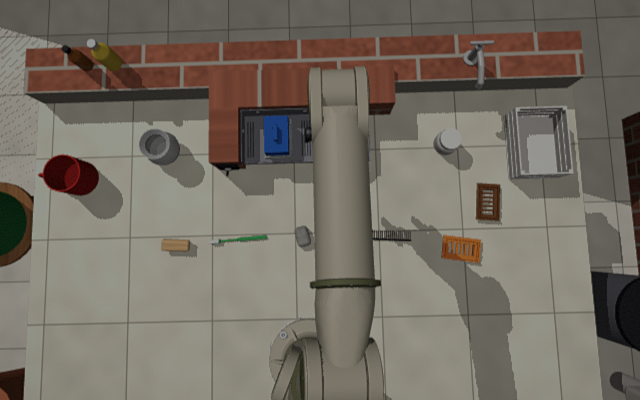

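```bash
python3 - <<'E'
from h import *
c=cam('wrist','w_u5.png')
e=np.array([onz(c,p,148) for p in [(275,118),(361.5,118),(318,163.5)]]);print(e.round(1))
s=cam('scene')
e=np.array([onz(s,full(*p,190,150,5),148) for p in [(286,250),(404,250),(346,203),(346,292)]]);print(e.round(1),e.mean(0))
rect('cover',s,[full(*p,190,150,5) for p in [(556,396),(636,473),(465,583),(391,494)]],112)
o=ctrl.observe();print(np.abs(o['dq']).max(),o['clock'])
print(ctrl.job_done())
E
```

```text
[[ 653.4  -56.7  148. ]
 [ 653.3 -121.7  148. ]
 [ 618.8  -88.9  148. ]]
[[ 677.7 -105.8  148. ]
 [ 626.3  -66.1  148. ]
 [ 632.5 -116.6  148. ]
 [ 667.9  -58.9  148. ]] [651.09239007 -86.84204798 148.        ]
cover 112 ctr [656.3  79.5] edges [ 67.9 109.2  69.7 105.7] yaw -178.67
0.784198300502732 44.75
the job is handed in; nothing more can be done
None
```

The soap dish is back together on the rack and the cup stands in its holder. I handed the job in at 44.8 s of the 131 s allowed, and no verdict was reported.

I placed the tray first, then the drain dish, the soap and the cover, and put the cup in the round holder last. The gripper was about 220 mm up and open, clear of everything, when I handed in.

**Last checks**
- **Tray:** centre within 1 mm of the middle of the soap place.
- **Drain dish:** centre within 1 mm of the tray's. The flange measured its true 112 x 70 mm when taken at the seated height of 76 mm, which agrees with it being fully home.
- **Soap:** within 1 mm of the dish centre and lying flat inside the rim.
- **Cover:** within 1 mm of the dish centre and turned less than 0.2°. It measured 108 x 70 mm at the seated top height of 112 mm.
- **Cup:** upright on the holder floor, centre within about 2 mm of the holder's.
- **Bystanders:** the lota, jar and toothbrush look unmoved in the last top picture. I did not measure them again.

**What failed or disagreed**
- **First tray grasp:** it closed on air above the tray. The wrist and scene cameras both put the real fingertips about 40 mm behind the reported TCP, so I lowered every later grasp to allow for that. Nothing was moved by the miss.
- **Scene camera:** at the end it put the cover and cup about 2 to 3 mm off in y from the wrist camera. I relied on the wrist camera, since its measured sizes matched the given ones.

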